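# Refit the steriliser wand from the back of a crowded drying hook

### The job

The grey steriliser wand hangs behind two orange bottle rings: leaving it where it is, first move both rings over to the spare hook, then take the wand off and lower its stem into the well of the grey steriliser cup. Press it down on the sprung pad inside with a steady 12 newtons or so for one second (never as much as 19), and leave it standing there, released. Handle the hooks gently, drop nothing and leave the bottle, spoon, mug and jar where they are.

Things in the scene. Friction and masses are not known exactly. Their poses are not given: they have to be found in the camera images.
- full_hook: Crowded hook: green silicone grass-clump stand with one thin steel hook, fixed on the 12 mm thick board, turned up to 0.25 rad. Origin: centre of its foot's underside. Post 12 x 14 mm, top 211 mm up. A level bar 8 mm thick leaves it 205 mm up along the stand's -x; its end turns up. The three items hang on it.
- full_hook_bar (a point): axis of the crowded hook's bar where it leaves the post. The straight bar runs 82 mm from here along this frame's -x; then the tip turns up to 10 mm above the bar's axis (14 mm from the bar's underside to the tip's top). The bar gives up or down about 1 mm per 1.5 N. 
- spare_hook: Spare hook, empty at the start: green silicone grass-clump stand with one thin steel hook, fixed on the 12 mm thick board, turned up to 0.25 rad. Origin: centre of its foot's underside. Post 12 x 14 mm, top 211 mm up. A level bar 8 mm thick leaves it 205 mm up along the stand's -x; its end turns up. Either hook may be the left one.
- spare_hook_bar (a point): axis of the spare hook's bar where it leaves the post. The straight bar runs 82 mm from here along this frame's -x; then the tip turns up to 10 mm above the bar's axis (14 mm from the bar's underside to the tip's top). The bar gives up or down about 1 mm per 1.5 N. Both rings fit, e.g. with centres 26 and 54 mm from here.
- ring_a: orange ten-sided bottle ring, 46 mm over the flats at its +y and -y, 10 mm thick, hole 30 mm, about 25 g. Origin: centre of the hole; x along hole and bar. Hangs with its centre 11.6 mm below the bar's axis; raised to 3 mm above it, it clears bar and tip by 8 mm above and below. Either ring may be foremost; items hang 22 mm apart.
- ring_b: orange ten-sided bottle ring, 46 mm over the flats at its +y and -y, 10 mm thick, hole 30 mm, about 25 g. Origin: centre of the hole; x along hole and bar. Hangs with its centre 11.6 mm below the bar's axis; raised to 3 mm above it, it clears bar and tip by 8 mm above and below. Either ring may be foremost; items hang 22 mm apart.
- wand: mid-grey plastic steriliser wand, about 60 g: loop head just like the rings (46 mm over the flats at +y and -y, 10 mm thick, hole 30 mm), and below it a round stem 18 mm thick. Origin: centre of the loop's hole; x along the hole, z up the stem's axis; stem end 103 mm below the origin. Hangs rearmost on the crowded hook, as the rings do.
- wand_tip (a point): lowest point of the wand's round stem end.
- cup: pale grey steriliser cup, fixed, 76 mm across, 85 mm high. Origin: centre of its underside. A central round well 24 mm wide with a dark rim ring is open at the top. Its lid stands open, leaning back, on its own +x side: 42 to 115 mm from the cup's axis, up to 136 mm above the table.
- cup_mouth (a point): centre of the well's mouth, level with the rim; z up. Down the well is a soft damped spring pad, its top 35 to 55 mm below the rim, different every time and not measured. It begins to give at about 3 N and pushes back more the deeper it is pressed, up to 21 N at a hard stop 10 mm down. The force on the tool while pressing is the force on the pad.
- clear_bottle: bystander: clear plastic bottle, 60 mm wide, 150 mm high, loose. Origin: centre of its underside.
- spoon: bystander: stainless spoon, 160 mm long, lying on the worktop. Origin: under its middle.
- mug: bystander: white mug, 80 mm wide, 90 mm high. Origin: centre of its underside.
- jar: bystander: glass jar, 60 mm wide, 80 mm high. Origin: centre of its underside.
There are look-alikes about, which are no part of the job. Leave any black look-alike of the ring_a alone.

How it is judged:
By the outcome, as a careful person would: the job done as asked, in the order asked, and still so for the second after the job is handed in, with the robot touching nothing.
It also fails if it takes over 72 s, if anything falls off the work surface, if the arm or the gripper's body presses on something with over 40 N, if the wrist force passes 120 N, or if a joint passes its speed limit or range.

### The arm

A 7-joint arm with a two-finger parallel gripper is mounted at the origin on the work surface. World frame = base frame: x ahead of the robot, y to its left, z up, the work surface at z = 0. Lengths are in m, angles in rad, forces in N, time in s.
With the tool pointing down it reaches from about 0.425 to 0.825 m from the base axis. Payload 3.6 kg.
Tool frame: the origin (TCP) lies at the very end of the fingers, on their centre line; the grasp point (between the pads) lies 19 mm behind it; z points along the fingers, y is the direction in which the jaws open and shut (so a half turn about z gives the same grasp; the last joint's range is limited). The gripper opens to 85 mm and grips with 20 to 120 N. Pads are 22 mm wide; open, the fingers measure 114 mm over their backs; the gripper's body (76 mm by 85 mm) begins 54 mm behind the grasp point. The pads swing forward as they close: fully open they stand 13 mm farther back than shut.
Start: joints at [1.173, 0.615, -0.013, 1.423, 0.008, 1.103, -0.04], TCP at [0.236, -0.606, 0.21] pointing down, gripper open.
Joint ranges: [-3.12, 3.12], [-0.3, 2.06], [-1.34, 1.32], [0.26, 2.42], [-1.36, 4.5], [0.01, 1.98], [-2.84, 2.84]. Speed limits (rad/s): [2.79, 2.79, 3.14, 3.14, 3.14, 3.14, 3.14].

### API

Orientations are given as a unit quaternion [x, y, z, w].
In Python, from cell import env, viewer gives the robot as it stands.
- The arm moves only by the tool servo_tool, never from a script. Its argument "steps" is a list of rows, each an object with "twist": the turn, a rotation vector about the tool's x, y, z in rad, a list of three; "translation": the shift along the tool's x, y, z in m, a list of three; "gripper": the closure, from -1 (fully open) to 1 (shut). A call has exactly 10 rows; each row is the pose to reach, as a shift and turn from the pose commanded when the call began, along the tool's axes at that moment; what a row does not reach only later rows make up. A row lasts 1/8 s, in which the tool goes at most 62.5 mm and 10.7 degrees, less where a joint would pass 70% of its speed; a pose out of reach is approached as far as the arm can. A call with a gripper value outside its range is refused whole. The fingers move at their own pace and stop on an object; "grip_force" is the grip in N (left out, the last holds). Time passes only in rows, so rows that repeat a pose let the fingers close, or fill a call up. It gives the time, the measured TCP pose, the force and the opening at its end, in the units of the state.
- env.read_state(): the state, without advancing time (a new reading comes with each control period).
- viewer.get_image(name): name is "scene" or "top" or "wrist"; returns a dict with "img" (420x560x3 uint8, red, green, blue), "fx", "fy", "cx", "cy" (pixels), "xyz" and "rotation" of the camera in the world. Camera axes: x right, y down, z forward; pixel columns grow to the right and rows downward; lengths in m; the calibration is good to about 2 mm. A picture is of the moment at which its call begins. There is no depth.
- env.job_done(): hands the job in, once; it reports no verdict.
The state is a dict: "t": time; "joint_positions": joint angles; "dq": joint speeds; "joint_efforts": joint torques, N m; "position": TCP position; "ee_rot": TCP orientation; "contact_force": force on the tool from outside, world axes, zero at the start; "torque": the same for the moment, N m; "width": finger opening in m.
Only numpy, scipy, OpenCV 4.12 (cv2) and the standard library are available. Lean on these libraries where they do the work, as an engineer would, in place of code of your own. Each camera call takes 0.05 s, during which the arm holds its last target.

## Working session

There is one attempt and no reset: what is moved stays moved. The work goes in short steps, Python scripts to look and compute and a tool call to move; the robot and the scene stay as the last step left them, time stands still between calls to the robot, and variables do not carry over. Pictures are saved under pics/ and viewed, and the job is handed in when it is done.

Besides the shell and the picture viewer there is one more tool, called after ">>>" by a JSON object that holds its "name" and its "arguments", one argument or row to a line. servo_tool: Moves the arm, as the interface text tells. Its arguments: {"type":"object","properties":{"steps":{"type":"array","items":{"type":"object","properties":{"twist":{"type":"array","items":{"type":"number"}},"translation":{"type":"array","items":{"type":"number"}},"gripper":{"type":"number"}}}},"grip_force":{"type":"number"}},"required":["steps"]}

```bash
ls; mkdir -p pics; python3 - <<'E'
from cell import env, viewer
import cv2
s=env.read_state()
print({k:(s[k]) for k in ['t','position','ee_rot','contact_force','width']})
for n in ['scene','top','wrist']:
    d=viewer.get_image(n); cv2.imwrite(f'pics/{n}0.png',d['img'][:,:,::-1]); print(n,d['fx'],d['cx'],d['cy'],d['xyz'],d['rotation'])
E
```

```text
pics
{'t': 0.0, 'position': array([ 0.23584673, -0.60480797,  0.20852552]), 'ee_rot': array([ 9.82764273e-01,  1.84858607e-01, -2.39047521e-04, -1.27379717e-03]), 'contact_force': array([-0.55216295,  0.07960366,  0.15726013]), 'width': 0.08557364948462692}
scene 475.07573369789225 282.6755366422632 207.05955294511534 [0.92908981 0.43526444 1.06952017] [ 0.32699886  0.90351256 -0.25839366 -0.09984743]
top 543.3007811641727 272.4078073244909 208.4850764662651 [0.36149796 0.00248924 1.58828335] [ 0.70589339 -0.70530977  0.04136047 -0.05041783]
wrist 339.6255726406465 273.61252750508623 210.0552976009833 [ 0.30698301 -0.57816932  0.37198077] [ 0.81570366 -0.55785438 -0.08697662  0.12594089]
```

View pics/scene0.png

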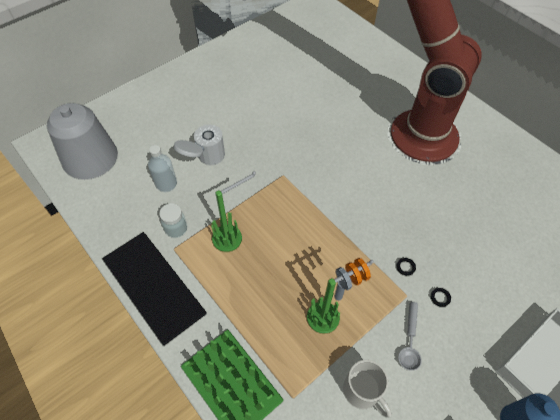

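View pics/top0.png

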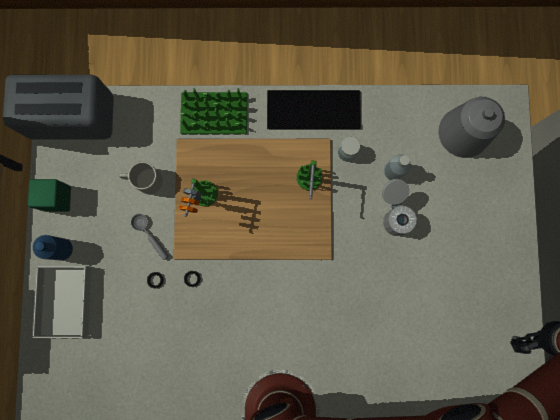

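View pics/wrist0.png

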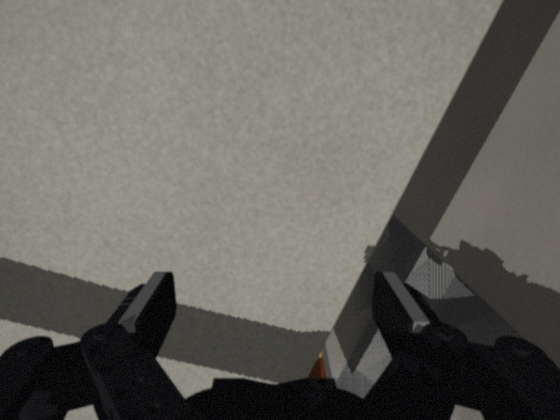

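Crowded hook: post at about scene (326,315), rings at (358,270), top view (190,200). Spare hook: scene (222,240), top (310,180). Cup: scene (208,147), top (402,219). The two black rings are look-alikes on the worktop. I'll zoom in for measurements.

```bash
python3 - <<'E'
import cv2,numpy as np
s=cv2.imread('pics/scene0.png');t=cv2.imread('pics/top0.png')
def crop(im,x,y,w,h,k): return cv2.resize(im[y:y+h,x:x+w],None,fx=k,fy=k,interpolation=cv2.INTER_CUBIC)
a=crop(s,300,245,80,90,5);b=crop(s,185,160,80,90,5)
cv2.imwrite('pics/c1.png',np.hstack([a,b]))
a=crop(t,170,165,60,60,6);b=crop(t,285,150,60,60,6)
cv2.imwrite('pics/c2.png',np.hstack([a,b]))
a=crop(s,165,115,70,60,5);b=crop(t,370,170,70,80,5)
cv2.imwrite('pics/c3.png',np.hstack([cv2.copyMakeBorder(a,0,100,0,0,0),b]))
E
```

```text
(no output)
```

View pics/c1.png

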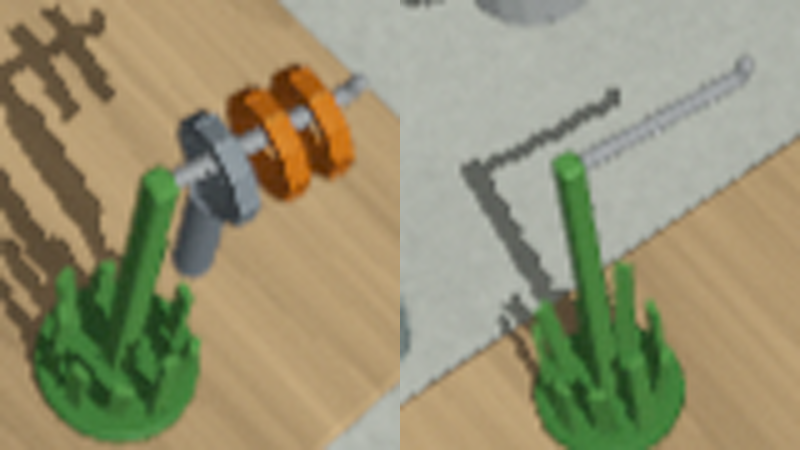

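View pics/c2.png

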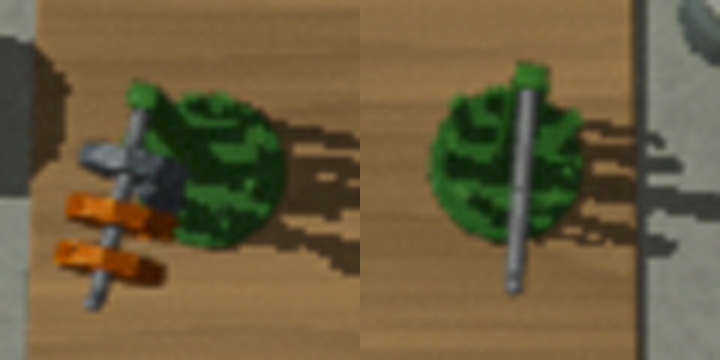

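View pics/c3.png

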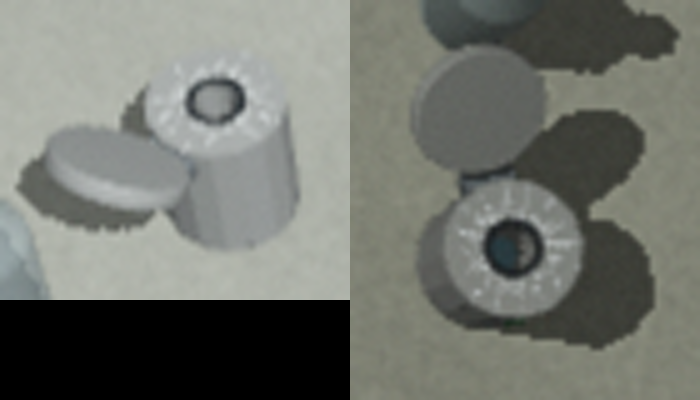

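```bash
cat > h.py <<'E'
import numpy as np
from scipy.spatial.transform import Rotation as R
from cell import env,viewer
CAL={'scene':(475.0757,282.6755,207.0596,[0.92908981,0.43526444,1.06952017],[0.32699886,0.90351256,-0.25839366,-0.09984743]),
'top':(543.30078,272.4078,208.4851,[0.36149796,0.00248924,1.58828335],[0.70589339,-0.70530977,0.04136047,-0.05041783])}
def cal(d): return (d['fx'],d['cx'],d['cy'],d['xyz'],d['rotation'])
def ray(c,uv):
    if isinstance(c,str): c=CAL[c]
    f,cx,cy,p,q=c
    Rm=R.from_quat(q) if np.ndim(q)==1 else R.from_matrix(q)
    v=Rm.apply([(uv[0]-cx)/f,(uv[1]-cy)/f,1]); return np.array(p),v/np.linalg.norm(v)
def plane(c,uv,z):
    p,v=ray(c,uv); return p+v*(z-p[2])/v[2]
def tri(c1,u1,c2,u2):
    p,a=ray(c1,u1);q,b=ray(c2,u2)
    s=np.linalg.lstsq(np.c_[a,-b],q-p,rcond=None)[0]
    A=p+a*s[0];B=q+b*s[1]; return (A+B)/2,np.linalg.norm(A-B)
def proj(c,P):
    if isinstance(c,str): c=CAL[c]
    f,cx,cy,p,q=c
    v=R.from_quat(q).inv().apply(np.array(P)-p); return np.array([f*v[0]/v[2]+cx,f*v[1]/v[2]+cy])
E
python3 - <<'E'
from h import *
np.set_printoptions(precision=4,suppress=True)
for n,s,t,z in [('fpost',(335.6,281.4),(192.7,183.3),.217),('ftip',(372,261.4),(185.8,215.5),.225),('spost',(222,192.4),(313,165),.217),('stip',(254,173.6),(310.7,197.8),.225),('cup',(208.2,135.2),(402.6,219.4),.085)]:
    print(n,*tri('scene',s,'top',t),plane('scene',s,z),plane('top',t,z))
E
```

```text
fpost [0.6063 0.2253 0.2142] 5.7370304272662006e-05 [0.6074 0.226  0.217 ] [0.6058 0.2249 0.217 ]
ftip [0.5225 0.2409 0.2169] 0.00035134538713889346 [0.5263 0.2429 0.225 ] [0.5217 0.2394 0.225 ]
spost [ 0.6535 -0.0837  0.2139] 0.0012657489188214795 [ 0.6541 -0.0813  0.217 ] [ 0.6533 -0.0839  0.217 ]
stip [ 0.5687 -0.0778  0.2148] 0.000836182153996983 [ 0.5733 -0.072   0.225 ] [ 0.5669 -0.0769  0.225 ]
cup [ 0.5279 -0.3408  0.0784] 0.00036744395551171084 [ 0.5305 -0.3354  0.085 ] [ 0.5273 -0.3394  0.085 ]
```

```bash
cat >> h.py <<'E'
def to(pos,yaw,pitch=0.):
    "shift/turn in tool axes to put TCP at pos, tool down with tool x at yaw"
    s=env.read_state(); Rc=R.from_quat(s['ee_rot'])
    Rt=R.from_euler('z',yaw)*R.from_euler('x',np.pi)
    print('t %.2f pos %s F %s w %.4f'%(s['t'],np.round(s['position'],4),np.round(s['contact_force'],2),s['width']))
    M=Rc.as_matrix(); print(' yaw now %.4f tilt %.4f'%(np.arctan2(M[1,0],M[0,0]),np.arccos(-M[2,2])))
    print(' shift',np.round(Rc.inv().apply(np.array(pos)-s['position']),4),'twist',np.round((Rc.inv()*Rt).as_rotvec(),4))
E
python3 -c "
from h import *
to([.5,-.2,.33],-.183); to([.53,.23,.33],-.183)"
```

```text
t 0.15 pos [ 0.2359 -0.605   0.2088] F [ 0.34 -0.18 -0.59] w 0.0853
 yaw now 0.3718 tilt 0.0020
 shift [ 0.3932 -0.2816 -0.1207] twist [-0.002   0.0006  0.5548]
t 0.15 pos [ 0.2359 -0.605   0.2088] F [ 0.34 -0.18 -0.59] w 0.0853
 yaw now 0.3718 tilt 0.0020
 shift [ 0.5774 -0.6713 -0.1199] twist [-0.002   0.0006  0.5548]
```

>>> {"name": "servo_tool", "arguments": {
  "steps": [
    {"translation": [0.393, -0.282, -0.121], "twist": [0, 0, 0.555], "gripper": -1},
    {"translation": [0.393, -0.282, -0.121], "twist": [0, 0, 0.555], "gripper": -1},
    {"translation": [0.393, -0.282, -0.121], "twist": [0, 0, 0.555], "gripper": -1},
    {"translation": [0.393, -0.282, -0.121], "twist": [0, 0, 0.555], "gripper": -1},
    {"translation": [0.393, -0.282, -0.121], "twist": [0, 0, 0.555], "gripper": -1},
    {"translation": [0.393, -0.282, -0.121], "twist": [0, 0, 0.555], "gripper": -1},
    {"translation": [0.577, -0.671, -0.12], "twist": [0, 0, 0.555], "gripper": -1},
    {"translation": [0.577, -0.671, -0.12], "twist": [0, 0, 0.555], "gripper": -1},
    {"translation": [0.577, -0.671, -0.12], "twist": [0, 0, 0.555], "gripper": -1},
    {"translation": [0.577, -0.671, -0.12], "twist": [0, 0, 0.555], "gripper": -1}
  ]
}}

```text
t: 1.4
position: [0.4786, -0.0529, 0.3143]
ee_rot: [0.996, -0.092, 0.0, 0.0]
contact_force: [-0.1, -0.1, -0.4]
width: 0.0853
```

```bash
python3 -c "
from h import *
to([.53,.23,.33],-.183)"
```

```text
t 1.40 pos [ 0.4786 -0.0529  0.3143] F [-0.07 -0.11 -0.43] w 0.0853
 yaw now -0.1833 tilt 0.0002
 shift [-0.0011 -0.2875 -0.0157] twist [ 0.     -0.0002 -0.0003]
```

>>> {"name": "servo_tool", "arguments": {
  "steps": [
    {"translation": [-0.001, -0.287, -0.016], "twist": [0, 0, 0], "gripper": -1},
    {"translation": [-0.001, -0.287, -0.016], "twist": [0, 0, 0], "gripper": -1},
    {"translation": [-0.001, -0.287, -0.016], "twist": [0, 0, 0], "gripper": -1},
    {"translation": [-0.001, -0.287, -0.016], "twist": [0, 0, 0], "gripper": -1},
    {"translation": [-0.001, -0.287, -0.016], "twist": [0, 0, 0], "gripper": -1},
    {"translation": [-0.001, -0.287, -0.016], "twist": [0, 0, 0], "gripper": -1},
    {"translation": [-0.001, -0.287, -0.016], "twist": [0, 0, 0], "gripper": -1},
    {"translation": [-0.001, -0.287, -0.016], "twist": [0, 0, 0], "gripper": -1},
    {"translation": [-0.001, -0.287, -0.016], "twist": [0, 0, 0], "gripper": -1},
    {"translation": [-0.001, -0.287, -0.016], "twist": [0, 0, 0], "gripper": -1}
  ]
}}

```text
t: 2.65
position: [0.5301, 0.2268, 0.3304]
ee_rot: [0.996, -0.092, 0.0, -0.0]
contact_force: [0.8, -1.0, -0.6]
width: 0.0856
```

```bash
python3 - <<'E'
from h import *
import cv2,pickle
to([.53,.23,.33],-.183)
d=viewer.get_image('wrist');pickle.dump(d,open('w1.pkl','wb'))
cv2.imwrite('pics/w1.png',d['img'][:,:,::-1]); print(d['xyz'],d['rotation'])
E
```

```text
t 2.65 pos [0.5301 0.2268 0.3304] F [ 0.76 -1.03 -0.57] w 0.0856
 yaw now -0.1844 tilt 0.0003
 shift [-0.0007 -0.0032  0.0004] twist [-0.     -0.0003 -0.0014]
[0.60499462 0.21168956 0.49376647] [-0.63109993  0.76054894  0.11697218 -0.09795765]
```

View pics/w1.png

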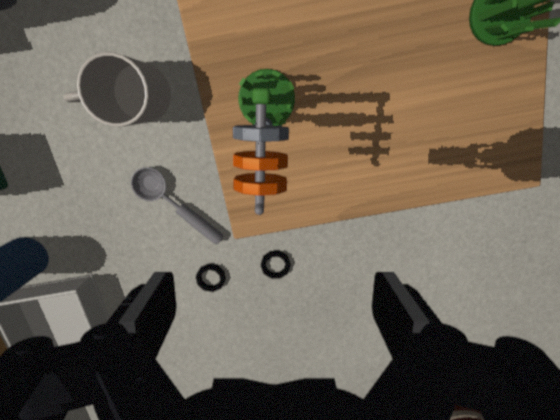

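Wrist picture: bar runs almost vertically at column 261 from the post (261,97) to the tip (260,212). The wand loop is at row 132, the rings at rows 160 and 184, and the gripper's centre line is near column 274.

```bash
python3 - <<'E'
from h import *
import cv2,pickle
np.set_printoptions(precision=4,suppress=True)
d=pickle.load(open('w1.pkl','rb'));c=cal(d);im=d['img'];hsv=cv2.cvtColor(im,cv2.COLOR_RGB2HSV)
m=((hsv[...,0]<16)&(hsv[...,1]>190)&(hsv[...,2]>90)).astype(np.uint8);m[:120]=0;m[230:]=0
n,l,st,ce=cv2.connectedComponentsWithStats(m)
for i in range(1,n):
    if st[i,4]>30: 
        x,y,w,h,a=st[i];print(st[i],ce[i])
        ys,xs=np.where(l==i)
        L=ys[xs<x+3].mean();Rr=ys[xs>x+w-4].mean(); print('L row',L,'R row',Rr)
        a=plane(c,(x-.5+0,L),.205);b=plane(c,(x+w-.5,Rr),.205);print(a,b,(a+b)/2,np.linalg.norm(a-b))
cv2.imwrite('pics/w1c.png',cv2.resize(im[80:225,210:310,::-1],None,fx=4,fy=4,interpolation=cv2.INTER_CUBIC))
E
```

```text
[233 154  46  16 452] [256.0044 162.6504]
L row 159.85714285714286 R row 162.82142857142858
[0.5657 0.2543 0.205 ] [0.556  0.2162 0.205 ] [0.5608 0.2353 0.205 ] 0.03927713450162541
[234 178  44  17 497] [255.2113 187.4306]
L row 184.0 R row 187.83333333333334
[0.545  0.2581 0.205 ] [0.5345 0.221  0.205 ] [0.5398 0.2396 0.205 ] 0.03846863417537543
```

View pics/w1c.png

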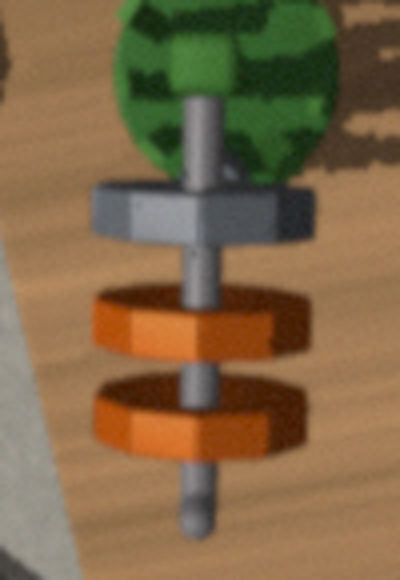

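```bash
python3 - <<'E'
from h import *
import pickle
np.set_printoptions(precision=4,suppress=True)
d=pickle.load(open('w1.pkl','rb'));c=cal(d)
P=lambda x,y,z: plane(c,((x+.5)/4-.5+210,(y+.5)/4-.5+80),z)
for n,a,b in [('front',(93.5,412),(307,415)),('second',(93,320),(311,325)),('wand',(91,212),(315,213))]:
    A=P(*a,.205);B=P(*b,.205);v=A-B;print(n,A,B,(A+B)/2,np.linalg.norm(v),np.arctan2(-v[0],v[1]))
A=P(203,95,.217);B=P(198,490,.217);v=A-B;print(A,B,np.linalg.norm(v),np.arctan2(v[1],v[0]))
B=P(197.5,525,.226);print('tip',B)
# gripper centre in image: TCP & rays
M=R.from_quat(c[4]);print(M.as_matrix())
print(proj(c,[.5301,.2268,.3304]))
s=env.read_state();print(s['position'],s['ee_rot'])
E
```

```text
front [0.5463 0.2582 0.205 ] [0.537  0.2127 0.205 ] [0.5416 0.2355 0.205 ] 0.04641973508065519 -0.1999848586976544
second [0.5658 0.2539 0.205 ] [0.5562 0.2085 0.205 ] [0.561  0.2312 0.205 ] 0.04644167322649783 -0.20850640232206344
wand [0.5879 0.2494 0.205 ] [0.5791 0.2037 0.205 ] [0.5835 0.2265 0.205 ] 0.04657836383098307 -0.18977380992099863
[0.6063 0.2215 0.217 ] [0.5281 0.2382 0.217 ] 0.07995343250881519 -0.21030871541979854
tip [0.5232 0.2389 0.226 ]
[[-0.1842 -0.937  -0.2966]
 [-0.9829  0.1761  0.0543]
 [ 0.0014  0.3016 -0.9534]]
[271.1889 254.8341]
[0.5301 0.227  0.3304] [ 0.9958 -0.0919  0.0001 -0.    ]
```

```bash
python3 -c "
from h import *
to([.5416,.2352,.25],-.203)"
```

```text
t 2.70 pos [0.5301 0.227  0.3304] F [ 0.78 -0.23  0.34] w 0.0857
 yaw now -0.1840 tilt 0.0002
 shift [ 0.0098 -0.0102  0.0804] twist [-0.0001 -0.0002  0.019 ]
```

>>> {"name": "servo_tool", "arguments": {
  "steps": [
    {"translation": [0.01, -0.01, 0.03], "twist": [0, 0, 0.019], "gripper": -1},
    {"translation": [0.01, -0.01, 0.06], "twist": [0, 0, 0.019], "gripper": -1},
    {"translation": [0.01, -0.01, 0.08], "twist": [0, 0, 0.019], "gripper": -1},
    {"translation": [0.01, -0.01, 0.08], "twist": [0, 0, 0.019], "gripper": -1},
    {"translation": [0.01, -0.01, 0.08], "twist": [0, 0, 0.019], "gripper": -1},
    {"translation": [0.01, -0.01, 0.08], "twist": [0, 0, 0.019], "gripper": -1},
    {"translation": [0.01, -0.01, 0.08], "twist": [0, 0, 0.019], "gripper": -1},
    {"translation": [0.01, -0.01, 0.08], "twist": [0, 0, 0.019], "gripper": -1},
    {"translation": [0.01, -0.01, 0.08], "twist": [0, 0, 0.019], "gripper": -1},
    {"translation": [0.01, -0.01, 0.08], "twist": [0, 0, 0.019], "gripper": -1}
  ]
}}

```text
t: 3.95
position: [0.5417, 0.2355, 0.2502]
ee_rot: [0.995, -0.101, -0.0, -0.0]
contact_force: [-0.3, 0.0, 0.1]
width: 0.0849
```

```bash
python3 - <<'E'
from h import *
import cv2,pickle
to([.5416,.2352,.184],-.203)
d=viewer.get_image('wrist');pickle.dump(d,open('w2.pkl','wb'))
cv2.imwrite('pics/w2.png',d['img'][:,:,::-1])
E
```

```text
t 3.95 pos [0.5417 0.2355 0.2502] F [-0.3   0.04  0.09] w 0.0849
 yaw now -0.2022 tilt 0.0001
 shift [-0.      0.0003  0.0662] twist [-0.0001  0.      0.0008]
```

View pics/w2.png

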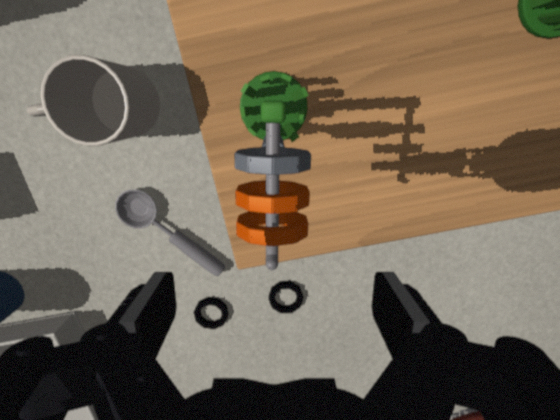

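The bar sits at column 272 and the fingers are centred at 274, so the tool is lined up. The front ring spans about (236..308, 229). Descending now.

>>> {"name": "servo_tool", "arguments": {
  "steps": [
    {"translation": [0, 0, 0.03], "twist": [0, 0, 0], "gripper": -1},
    {"translation": [0, 0, 0.05], "twist": [0, 0, 0], "gripper": -1},
    {"translation": [0, 0, 0.066], "twist": [0, 0, 0], "gripper": -1},
    {"translation": [0, 0, 0.066], "twist": [0, 0, 0], "gripper": -1},
    {"translation": [0, 0, 0.066], "twist": [0, 0, 0], "gripper": -0.2},
    {"translation": [0, 0, 0.066], "twist": [0, 0, 0], "gripper": 0},
    {"translation": [0, 0, 0.066], "twist": [0, 0, 0], "gripper": 0},
    {"translation": [0, 0, 0.066], "twist": [0, 0, 0], "gripper": 0},
    {"translation": [0, 0, 0.066], "twist": [0, 0, 0], "gripper": 0},
    {"translation": [0, 0, 0.066], "twist": [0, 0, 0], "gripper": 0}
  ],
  "grip_force": 30
}}

```text
t: 5.25
position: [0.5421, 0.2357, 0.1845]
ee_rot: [0.995, -0.101, 0.001, -0.0]
contact_force: [1.4, 0.6, 0.7]
width: 0.0443
```

```bash
python3 - <<'E'
from h import *
import cv2,pickle
to([.5416,.2352,.184],-.203)
d=viewer.get_image('wrist');pickle.dump(d,open('w3.pkl','wb'))
cv2.imwrite('pics/w3.png',d['img'][:,:,::-1])
E
```

```text
t 5.25 pos [0.5421 0.2357 0.1845] F [1.39 0.59 0.75] w 0.0443
 yaw now -0.2022 tilt 0.0013
 shift [-0.0004  0.0006  0.0005] twist [-0.0008 -0.001   0.0008]
```

View pics/w3.png

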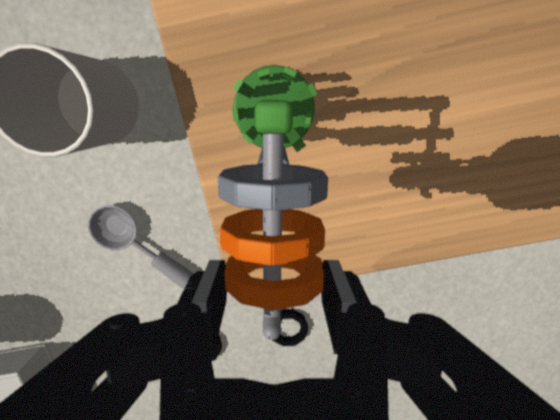

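>>> {"name": "servo_tool", "arguments": {
  "steps": [
    {"translation": [0, 0, 0], "twist": [0, 0, 0], "gripper": 1},
    {"translation": [0, 0, 0], "twist": [0, 0, 0], "gripper": 1},
    {"translation": [0, 0, -0.005], "twist": [0, 0, 0], "gripper": 1},
    {"translation": [0, 0, -0.01], "twist": [0, 0, 0], "gripper": 1},
    {"translation": [0, 0, -0.0145], "twist": [0, 0, 0], "gripper": 1},
    {"translation": [0, 0, -0.0145], "twist": [0, 0, 0], "gripper": 1},
    {"translation": [0, 0, -0.0145], "twist": [0, 0, 0], "gripper": 1},
    {"translation": [0, 0, -0.0145], "twist": [0, 0, 0], "gripper": 1},
    {"translation": [0, 0, -0.0145], "twist": [0, 0, 0], "gripper": 1},
    {"translation": [0, 0, -0.0145], "twist": [0, 0, 0], "gripper": 1}
  ],
  "grip_force": 30
}}

```text
t: 6.55
position: [0.5416, 0.2355, 0.1986]
ee_rot: [0.995, -0.101, -0.0, 0.0]
contact_force: [-0.7, -0.2, 0.1]
width: 0.0442
```

```bash
python3 - <<'E'
from h import *
import cv2,pickle
to([.5416,.2352,.1985],-.203)
d=viewer.get_image('wrist');pickle.dump(d,open('w4.pkl','wb'))
cv2.imwrite('pics/w4.png',cv2.resize(d['img'][90:370,170:380,::-1],None,fx=2,fy=2))
E
```

```text
t 6.55 pos [0.5416 0.2355 0.1986] F [-0.66 -0.25  0.1 ] w 0.0442
 yaw now -0.2022 tilt 0.0002
 shift [0.     0.0003 0.0001] twist [0.0001 0.0002 0.0008]
```

View pics/w4.png

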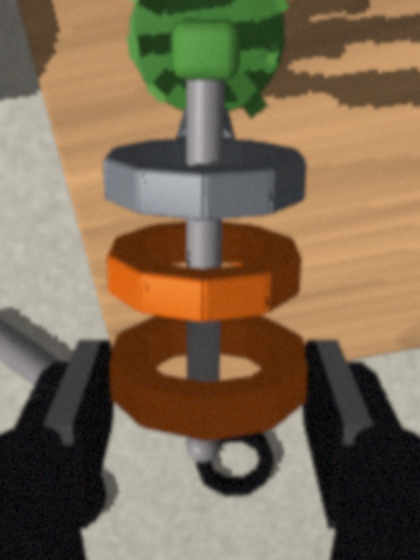

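The ring is lifted and the bar is centred in its hole. Pulling it forward off the hook.

>>> {"name": "servo_tool", "arguments": {
  "steps": [
    {"translation": [-0.006, 0, 0], "twist": [0, 0, 0], "gripper": 1},
    {"translation": [-0.015, 0, 0], "twist": [0, 0, 0], "gripper": 1},
    {"translation": [-0.026, 0, 0], "twist": [0, 0, 0], "gripper": 1},
    {"translation": [-0.037, 0, 0], "twist": [0, 0, 0], "gripper": 1},
    {"translation": [-0.048, 0, 0], "twist": [0, 0, 0], "gripper": 1},
    {"translation": [-0.055, 0, 0], "twist": [0, 0, 0], "gripper": 1},
    {"translation": [-0.055, 0.005, -0.015], "twist": [0, 0, 0], "gripper": 1},
    {"translation": [-0.052, 0.03, -0.03], "twist": [0, 0, 0], "gripper": 1},
    {"translation": [-0.045, 0.07, -0.03], "twist": [0, 0, 0], "gripper": 1},
    {"translation": [-0.035, 0.11, -0.03], "twist": [0, 0, 0], "gripper": 1}
  ]
}}

```text
t: 7.85
position: [0.4861, 0.1334, 0.2302]
ee_rot: [0.995, -0.101, 0.001, -0.0]
contact_force: [-0.0, 0.6, -0.4]
width: 0.0444
```

```bash
python3 - <<'E'
from h import *
to([.518,-.078,.228],-.07)
E
```

```text
t 7.85 pos [0.4861 0.1334 0.2302] F [-0.03  0.6  -0.37] w 0.0444
 yaw now -0.2022 tilt 0.0028
 shift [0.0737 0.2006 0.0022] twist [-0.0008 -0.0027 -0.1322]
```

>>> {"name": "servo_tool", "arguments": {
  "steps": [
    {"translation": [0.015, 0.04, 0], "twist": [0, 0, -0.03], "gripper": 1},
    {"translation": [0.03, 0.08, 0], "twist": [0, 0, -0.06], "gripper": 1},
    {"translation": [0.045, 0.12, 0.001], "twist": [0, 0, -0.1], "gripper": 1},
    {"translation": [0.06, 0.16, 0.001], "twist": [0, 0, -0.132], "gripper": 1},
    {"translation": [0.07, 0.185, 0.001], "twist": [0, 0, -0.132], "gripper": 1},
    {"translation": [0.074, 0.2, 0.001], "twist": [0, 0, -0.132], "gripper": 1},
    {"translation": [0.074, 0.2, 0.001], "twist": [0, 0, -0.132], "gripper": 1},
    {"translation": [0.074, 0.2, 0.001], "twist": [0, 0, -0.132], "gripper": 1},
    {"translation": [0.074, 0.2, 0.001], "twist": [0, 0, -0.132], "gripper": 1},
    {"translation": [0.074, 0.2, 0.001], "twist": [0, 0, -0.132], "gripper": 1}
  ]
}}

```text
t: 9.1
position: [0.5176, -0.075, 0.2277]
ee_rot: [0.999, -0.034, 0.0, -0.0]
contact_force: [0.6, -0.3, 0.0]
width: 0.0443
```

```bash
python3 - <<'E'
from h import *
import cv2,pickle
to([.518,-.078,.228],-.07)
d=viewer.get_image('wrist');pickle.dump(d,open('w5.pkl','wb'))
cv2.imwrite('pics/w5.png',d['img'][:,:,::-1])
E
```

```text
t 9.10 pos [ 0.5176 -0.075   0.2277] F [ 0.64 -0.32  0.01] w 0.0443
 yaw now -0.0685 tilt 0.0004
 shift [ 0.0006  0.003  -0.0003] twist [-0.0004  0.      0.0015]
```

View pics/w5.png

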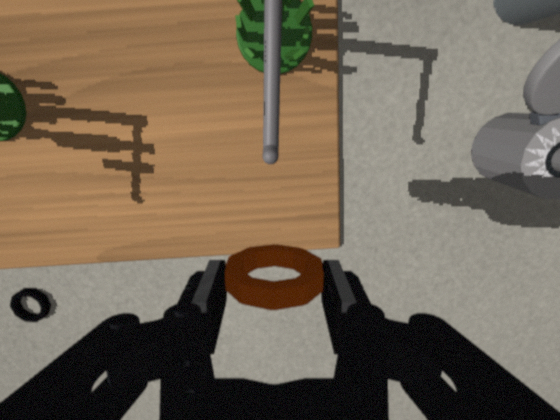

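Ring is held squarely. The spare bar's tip is at (270,155) and the bar runs to (273,0). Measuring the bar's line.

```bash
python3 - <<'E'
from h import *
import pickle,cv2
np.set_printoptions(precision=4,suppress=True)
d=pickle.load(open('w5.pkl','rb'));im=d['img']
cv2.imwrite('pics/w5c.png',cv2.resize(im[0:170,240:310,::-1],None,fx=4,fy=3.5,interpolation=cv2.INTER_CUBIC)) 
g=im.astype(int);sat=g.max(2)-g.min(2)
m=((sat<25)&(g.sum(2)>200)).astype(np.uint8);m[:, :250]=0;m[:,295:]=0;m[175:]=0
c=cal(d)
pts=[]
for r in list(range(5,140,10)):
    xs=np.where(m[r])[0]; p=plane(c,(xs.mean(),r),.217); pts.append(p); print(r,xs.min(),xs.max(),xs.mean(),p)
pts=np.array(pts);k=np.polyfit(pts[:,0],pts[:,1],1);print('yaw',np.arctan(k[0]))
print('res',pts[:,1]-np.polyval(k,pts[:,0]))
ys,xs=np.where(m);print(ys.max(),xs[ys>150].mean())
E
```

```text
5 264 278 271.0 [ 0.6356 -0.0832  0.217 ]
15 264 278 271.0 [ 0.6316 -0.0829  0.217 ]
25 264 278 271.0 [ 0.6275 -0.0826  0.217 ]
35 264 277 270.5 [ 0.6234 -0.0821  0.217 ]
45 264 277 270.5 [ 0.6192 -0.0818  0.217 ]
55 264 277 270.5 [ 0.615  -0.0815  0.217 ]
65 264 277 270.5 [ 0.6107 -0.0811  0.217 ]
75 264 277 270.5 [ 0.6063 -0.0808  0.217 ]
85 264 276 270.0 [ 0.6018 -0.0803  0.217 ]
95 264 277 270.5 [ 0.5972 -0.0802  0.217 ]
105 264 276 270.0 [ 0.5926 -0.0796  0.217 ]
115 264 276 270.0 [ 0.5879 -0.0793  0.217 ]
125 264 278 270.57142857142856 [ 0.5831 -0.0792  0.217 ]
135 263 276 269.5 [ 0.5783 -0.0783  0.217 ]
yaw -0.08121645784778128
res [-0.     -0.     -0.0001  0.0001  0.0001  0.     -0.     -0.0001  0.0001
 -0.0001  0.0001  0.     -0.0003  0.0002]
163 269.14666666666665
```

View pics/w5c.png

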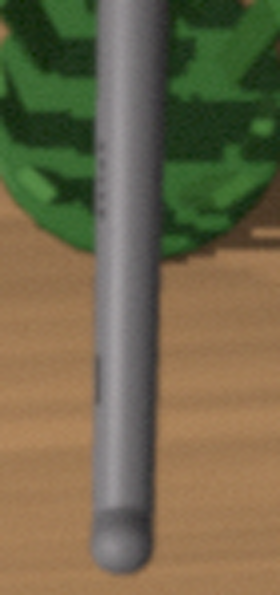

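```bash
python3 - <<'E'
from h import *
import pickle
np.set_printoptions(precision=4,suppress=True)
d=pickle.load(open('w5.pkl','rb'));c=cal(d)
t=plane(c,(270.3,156.2),.226);print('tip',t)
u=np.array([np.cos(-.088),np.sin(-.088)])
post=t[:2]+.0845*u
print('post',post)
for dd in (26,54,100): print(dd,post-u*dd/1000)
a=plane(c,(272.9,5),.217);b=plane(c,(271,130),.217);print(a,b,np.arctan2(a[1]-b[1],a[0]-b[0]))
print('line at tip', np.interp(0,[0],[0]))
p=post-u*.104; to([*p,.1985],-.088)
p=post-u*.026; to([*p,.1985],-.088)
E
```

```text
tip [ 0.569  -0.0781  0.226 ]
post [ 0.6532 -0.0855]
26 [ 0.6273 -0.0833]
54 [ 0.5994 -0.0808]
100 [ 0.5535 -0.0767]
[ 0.6355 -0.084   0.217 ] [ 0.5807 -0.0792  0.217 ] -0.08726137811969875
line at tip 0.0
t 9.15 pos [ 0.5176 -0.0753  0.2277] F [0.13 0.48 1.29] w 0.0439
 yaw now -0.0689 tilt 0.0003
 shift [ 0.0319 -0.0011  0.0292] twist [-0.0003  0.0001  0.0191]
t 9.15 pos [ 0.5176 -0.0753  0.2277] F [0.13 0.48 1.29] w 0.0439
 yaw now -0.0689 tilt 0.0003
 shift [0.1099 0.0004 0.0292] twist [-0.0003  0.0001  0.0191]
```

>>> {"name": "servo_tool", "arguments": {
  "steps": [
    {"translation": [0.015, -0.001, 0.015], "twist": [0, 0, 0.019], "gripper": 1},
    {"translation": [0.03, -0.001, 0.029], "twist": [0, 0, 0.019], "gripper": 1},
    {"translation": [0.032, -0.001, 0.029], "twist": [0, 0, 0.019], "gripper": 1},
    {"translation": [0.042, -0.001, 0.029], "twist": [0, 0, 0.019], "gripper": 1},
    {"translation": [0.055, -0.001, 0.029], "twist": [0, 0, 0.019], "gripper": 1},
    {"translation": [0.068, 0, 0.029], "twist": [0, 0, 0.019], "gripper": 1},
    {"translation": [0.081, 0, 0.029], "twist": [0, 0, 0.019], "gripper": 1},
    {"translation": [0.094, 0, 0.029], "twist": [0, 0, 0.019], "gripper": 1},
    {"translation": [0.105, 0, 0.029], "twist": [0, 0, 0.019], "gripper": 1},
    {"translation": [0.11, 0, 0.029], "twist": [0, 0, 0.019], "gripper": 1}
  ]
}}

```text
t: 10.4
position: [0.6281, -0.0837, 0.1986]
ee_rot: [0.999, -0.045, 0.0, -0.0]
contact_force: [-0.7, 0.9, 0.4]
width: 0.0441
```

```bash
python3 - <<'E'
from h import *
import cv2,pickle
to([.6273,-.0833,.184],-.088)
d=viewer.get_image('wrist');pickle.dump(d,open('w6.pkl','wb'))
cv2.imwrite('pics/w6.png',d['img'][:,:,::-1])
E
```

```text
t 10.40 pos [ 0.6281 -0.0837  0.1986] F [-0.68  0.91  0.42] w 0.0441
 yaw now -0.0891 tilt 0.0001
 shift [-0.0009 -0.0004  0.0146] twist [-0.0001 -0.0001 -0.0011]
```

View pics/w6.png

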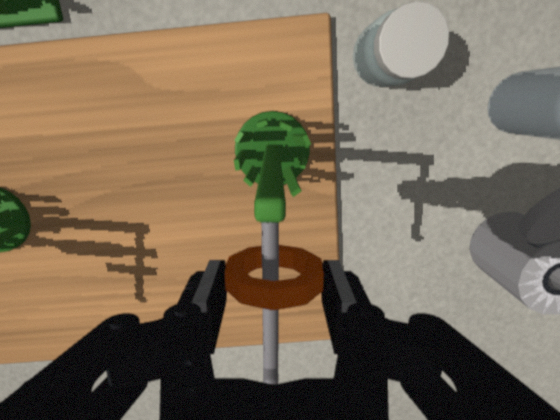

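The bar passes through the ring's hole (bar column 270, ring centre 274). Lowering and releasing.

>>> {"name": "servo_tool", "arguments": {
  "steps": [
    {"translation": [-0.001, -0.001, 0.005], "twist": [0, 0, 0], "gripper": 1},
    {"translation": [-0.001, -0.001, 0.01], "twist": [0, 0, 0], "gripper": 1},
    {"translation": [-0.001, -0.001, 0.0145], "twist": [0, 0, 0], "gripper": 1},
    {"translation": [-0.001, -0.001, 0.0145], "twist": [0, 0, 0], "gripper": 1},
    {"translation": [-0.001, -0.001, 0.0145], "twist": [0, 0, 0], "gripper": 1},
    {"translation": [-0.001, -0.001, 0.0145], "twist": [0, 0, 0], "gripper": -0.3},
    {"translation": [-0.001, -0.001, 0.0145], "twist": [0, 0, 0], "gripper": -1},
    {"translation": [-0.001, -0.001, 0.0145], "twist": [0, 0, 0], "gripper": -1},
    {"translation": [-0.001, -0.001, 0.0145], "twist": [0, 0, 0], "gripper": -1},
    {"translation": [-0.001, -0.001, 0.0145], "twist": [0, 0, 0], "gripper": -1}
  ]
}}

```text
t: 11.7
position: [0.6265, -0.0827, 0.1841]
ee_rot: [0.999, -0.045, 0.0, -0.0]
contact_force: [-0.6, 0.3, 0.6]
width: 0.085
```

```bash
python3 - <<'E'
from h import *
import cv2,pickle
to([.561,.231,.26],-.203)
d=viewer.get_image('wrist');pickle.dump(d,open('w7.pkl','wb'))
cv2.imwrite('pics/w7.png',d['img'][:,:,::-1])
E
```

```text
t 11.70 pos [ 0.6265 -0.0827  0.1841] F [-0.61  0.34  0.63] w 0.0850
 yaw now -0.0892 tilt 0.0000
 shift [-0.0931 -0.3066 -0.0759] twist [-0.      0.      0.1138]
```

View pics/w7.png

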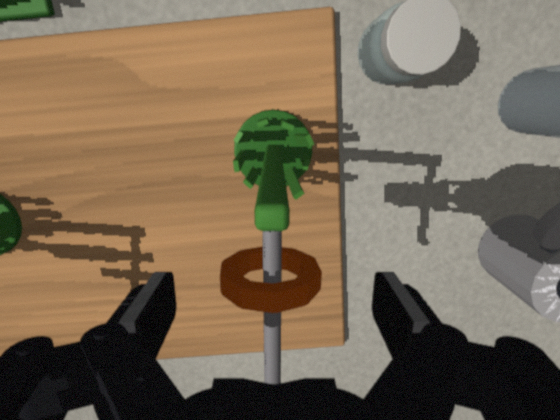

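Ring one hangs on the spare bar. Going up, then over to the second ring.

>>> {"name": "servo_tool", "arguments": {
  "steps": [
    {"translation": [0, 0, -0.03], "twist": [0, 0, 0], "gripper": -1},
    {"translation": [0, 0, -0.06], "twist": [0, 0, 0], "gripper": -1},
    {"translation": [0, 0, -0.076], "twist": [0, 0, 0], "gripper": -1},
    {"translation": [-0.015, -0.05, -0.076], "twist": [0, 0, 0.03], "gripper": -1},
    {"translation": [-0.033, -0.11, -0.076], "twist": [0, 0, 0.06], "gripper": -1},
    {"translation": [-0.051, -0.17, -0.076], "twist": [0, 0, 0.09], "gripper": -1},
    {"translation": [-0.07, -0.23, -0.076], "twist": [0, 0, 0.114], "gripper": -1},
    {"translation": [-0.085, -0.28, -0.076], "twist": [0, 0, 0.114], "gripper": -1},
    {"translation": [-0.093, -0.3065, -0.076], "twist": [0, 0, 0.114], "gripper": -1},
    {"translation": [-0.093, -0.3065, -0.076], "twist": [0, 0, 0.114], "gripper": -1}
  ]
}}

```text
t: 13.0
position: [0.5595, 0.2343, 0.2596]
ee_rot: [0.995, -0.098, -0.001, -0.001]
contact_force: [0.4, -1.0, 0.5]
width: 0.0854
```

```bash
python3 - <<'E'
from h import *
import cv2,pickle
to([.561,.2312,.184],-.203)
d=viewer.get_image('wrist');pickle.dump(d,open('w8.pkl','wb'))
cv2.imwrite('pics/w8.png',d['img'][:,:,::-1])
E
```

```text
t 13.00 pos [0.5595 0.2343 0.2596] F [ 0.42 -0.97  0.49] w 0.0854
 yaw now -0.1969 tilt 0.0022
 shift [0.0023 0.0028 0.0756] twist [-0.0009  0.002   0.0061]
```

View pics/w8.png

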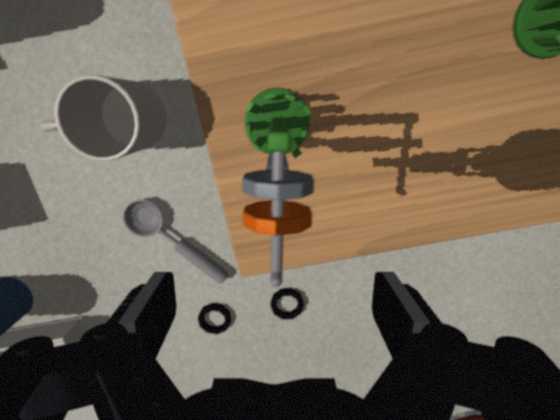

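```bash
python3 - <<'E'
from h import *
import pickle,cv2
np.set_printoptions(precision=4,suppress=True)
d=pickle.load(open('w8.pkl','rb'));c=cal(d)
cv2.imwrite('pics/w8c.png',cv2.resize(d['img'][130:290,220:330,::-1],None,fx=4,fy=3.6,interpolation=cv2.INTER_CUBIC))
to([.561,.2312,.184],-.203)
E
```

```text
t 13.05 pos [0.5607 0.2312 0.2596] F [-0.54 -1.02 -0.57] w 0.0853
 yaw now -0.2012 tilt 0.0013
 shift [ 0.0004 -0.0002  0.0756] twist [0.0011 0.0007 0.0018]
```

View pics/w8c.png

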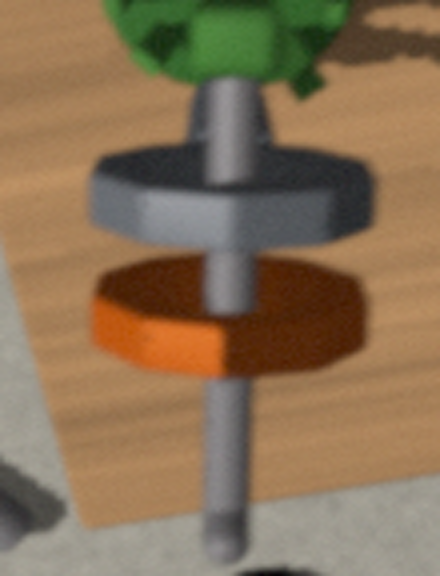

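```bash
python3 - <<'E'
from h import *
import pickle
np.set_printoptions(precision=4,suppress=True)
d=pickle.load(open('w8.pkl','rb'));c=cal(d)
P=lambda x,y,z: plane(c,((x+.5)/4-.5+220,(y+.5)/3.6-.5+130),z)
for a,b in [((91,315),(367,313)),((89,195),(375,193))]:
  A=P(*a,.205);B=P(*b,.205);print((A+B)/2,np.linalg.norm(A-B))
E
```

```text
[0.5612 0.2304 0.205 ] 0.04673609038626243
[0.5838 0.2255 0.205 ] 0.04695062142620735
```

>>> {"name": "servo_tool", "arguments": {
  "steps": [
    {"translation": [0, 0, 0.03], "twist": [0, 0, 0.002], "gripper": -1},
    {"translation": [0, 0, 0.055], "twist": [0, 0, 0.002], "gripper": -1},
    {"translation": [0, 0, 0.0755], "twist": [0, 0, 0.002], "gripper": -1},
    {"translation": [0, 0, 0.0755], "twist": [0, 0, 0.002], "gripper": -1},
    {"translation": [0, 0, 0.0755], "twist": [0, 0, 0.002], "gripper": -0.2},
    {"translation": [0, 0, 0.0755], "twist": [0, 0, 0.002], "gripper": 0},
    {"translation": [0, 0, 0.0755], "twist": [0, 0, 0.002], "gripper": 1},
    {"translation": [0, 0, 0.0755], "twist": [0, 0, 0.002], "gripper": 1},
    {"translation": [0, 0, 0.0755], "twist": [0, 0, 0.002], "gripper": 1},
    {"translation": [0, 0, 0.0755], "twist": [0, 0, 0.002], "gripper": 1}
  ]
}}

```text
t: 14.3
position: [0.5616, 0.231, 0.1851]
ee_rot: [0.995, -0.102, 0.001, -0.0]
contact_force: [1.4, -0.2, 0.9]
width: 0.0439
```

>>> {"name": "servo_tool", "arguments": {
  "steps": [
    {"translation": [0, 0, -0.005], "twist": [0, 0, 0], "gripper": 1},
    {"translation": [0, 0, -0.01], "twist": [0, 0, 0], "gripper": 1},
    {"translation": [0, 0, -0.0145], "twist": [0, 0, 0], "gripper": 1},
    {"translation": [0, 0, -0.0145], "twist": [0, 0, 0], "gripper": 1},
    {"translation": [0, 0, -0.0145], "twist": [0, 0, 0], "gripper": 1},
    {"translation": [0, 0, -0.0145], "twist": [0, 0, 0], "gripper": 1},
    {"translation": [0, 0, -0.0145], "twist": [0, 0, 0], "gripper": 1},
    {"translation": [-0.002, 0, -0.0145], "twist": [0, 0, 0], "gripper": 1},
    {"translation": [-0.004, 0, -0.0145], "twist": [0, 0, 0], "gripper": 1},
    {"translation": [-0.006, 0, -0.0145], "twist": [0, 0, 0], "gripper": 1}
  ]
}}

```text
t: 15.55
position: [0.555, 0.2322, 0.1992]
ee_rot: [0.995, -0.102, -0.0, -0.0]
contact_force: [-0.6, 0.1, -0.2]
width: 0.0438
```

```bash
python3 - <<'E'
from h import *
import cv2,pickle
u=np.array([np.cos(-.203),np.sin(-.203)])
p=np.array([.5605,.2308])-u*.075
to([*p,.1985],-.203)
d=viewer.get_image('wrist');pickle.dump(d,open('w9.pkl','wb'))
cv2.imwrite('pics/w9.png',d['img'][:,:,::-1])
E
```

```text
t 15.55 pos [0.555  0.2322 0.1992] F [-0.58  0.12 -0.22] w 0.0438
 yaw now -0.2051 tilt 0.0001
 shift [-0.0694  0.0004  0.0007] twist [-0.0001  0.0001 -0.0021]
```

View pics/w9.png

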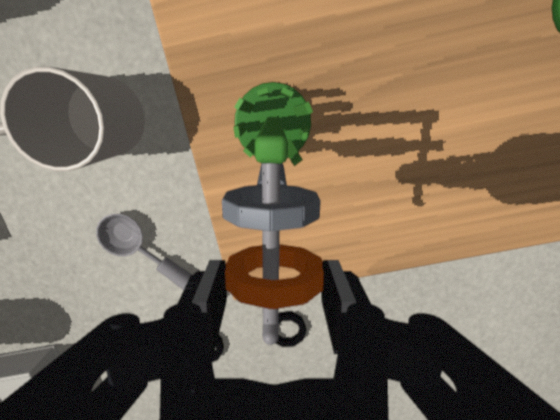

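>>> {"name": "servo_tool", "arguments": {
  "steps": [
    {"translation": [-0.012, 0, 0], "twist": [0, 0, 0], "gripper": 1},
    {"translation": [-0.024, 0, 0], "twist": [0, 0, 0], "gripper": 1},
    {"translation": [-0.036, 0, 0], "twist": [0, 0, 0], "gripper": 1},
    {"translation": [-0.048, 0, 0], "twist": [0, 0, 0], "gripper": 1},
    {"translation": [-0.06, 0, 0], "twist": [0, 0, 0], "gripper": 1},
    {"translation": [-0.07, 0, 0], "twist": [0, 0, 0], "gripper": 1},
    {"translation": [-0.07, 0.01, -0.015], "twist": [0, 0, 0], "gripper": 1},
    {"translation": [-0.065, 0.04, -0.03], "twist": [0, 0, 0], "gripper": 1},
    {"translation": [-0.055, 0.08, -0.03], "twist": [0, 0, 0], "gripper": 1},
    {"translation": [-0.045, 0.12, -0.03], "twist": [0, 0, 0], "gripper": 1}
  ]
}}

```text
t: 16.85
position: [0.4876, 0.1217, 0.2306]
ee_rot: [0.995, -0.103, 0.001, -0.0]
contact_force: [0.9, 0.9, -0.4]
width: 0.0445
```

```bash
python3 - <<'E'
from h import *
to([.530,-.0747,.2285],-.088)
E
```

```text
t 16.85 pos [0.4876 0.1217 0.2306] F [ 0.94  0.92 -0.41] w 0.0445
 yaw now -0.2061 tilt 0.0028
 shift [0.0816 0.1836 0.0023] twist [-0.0004 -0.0028 -0.1181]
```

>>> {"name": "servo_tool", "arguments": {
  "steps": [
    {"translation": [0.016, 0.038, 0], "twist": [0, 0, -0.03], "gripper": 1},
    {"translation": [0.034, 0.076, 0], "twist": [0, 0, -0.06], "gripper": 1},
    {"translation": [0.051, 0.114, 0], "twist": [0, 0, -0.09], "gripper": 1},
    {"translation": [0.067, 0.15, 0.001], "twist": [0, 0, -0.118], "gripper": 1},
    {"translation": [0.077, 0.175, 0.001], "twist": [0, 0, -0.118], "gripper": 1},
    {"translation": [0.081, 0.186, 0.001], "twist": [0, 0, -0.118], "gripper": 1},
    {"translation": [0.081, 0.186, 0.001], "twist": [0, 0, -0.118], "gripper": 1},
    {"translation": [0.081, 0.186, 0.001], "twist": [0, 0, -0.118], "gripper": 1},
    {"translation": [0.081, 0.186, 0.001], "twist": [0, 0, -0.118], "gripper": 1},
    {"translation": [0.081, 0.186, 0.001], "twist": [0, 0, -0.118], "gripper": 1}
  ]
}}

```text
t: 18.1
position: [0.5281, -0.0739, 0.2282]
ee_rot: [0.999, -0.043, -0.0, -0.0]
contact_force: [0.2, 0.4, -0.2]
width: 0.0439
```

```bash
python3 - <<'E'
from h import *
import cv2,pickle
to([.5496,-.0762,.1985],-.088)
to([.5994,-.0806,.1985],-.088)
d=viewer.get_image('wrist');pickle.dump(d,open('w10.pkl','wb'))
cv2.imwrite('pics/w10.png',d['img'][:,:,::-1])
E
```

```text
t 18.10 pos [ 0.5281 -0.0739  0.2282] F [ 0.22  0.39 -0.2 ] w 0.0439
 yaw now -0.0856 tilt 0.0003
 shift [0.0216 0.0005 0.0297] twist [-0.0003  0.0001  0.0024]
t 18.10 pos [ 0.5281 -0.0739  0.2282] F [ 0.22  0.39 -0.2 ] w 0.0439
 yaw now -0.0856 tilt 0.0003
 shift [0.0716 0.0006 0.0297] twist [-0.0003  0.0001  0.0024]
```

View pics/w10.png

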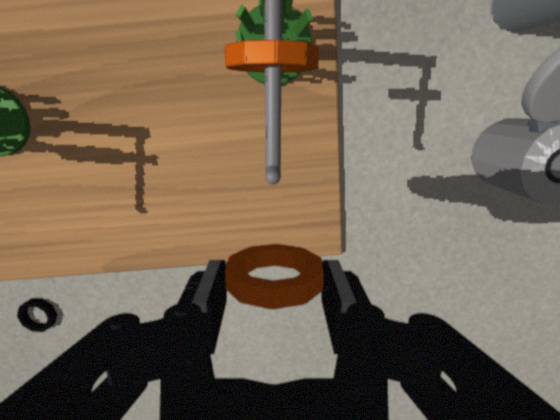

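The first ring hangs squarely on the spare bar. The bar tip (273,175) lines up with the held ring (274), so I'm inserting it to 54 mm.

>>> {"name": "servo_tool", "arguments": {
  "steps": [
    {"translation": [0.01, 0, 0.015], "twist": [0, 0, 0.002], "gripper": 1},
    {"translation": [0.02, 0, 0.0297], "twist": [0, 0, 0.002], "gripper": 1},
    {"translation": [0.0216, 0, 0.0297], "twist": [0, 0, 0.002], "gripper": 1},
    {"translation": [0.03, 0, 0.0297], "twist": [0, 0, 0.002], "gripper": 1},
    {"translation": [0.042, 0, 0.0297], "twist": [0, 0, 0.002], "gripper": 1},
    {"translation": [0.054, 0, 0.0297], "twist": [0, 0, 0.002], "gripper": 1},
    {"translation": [0.065, 0, 0.0297], "twist": [0, 0, 0.002], "gripper": 1},
    {"translation": [0.0715, 0, 0.0297], "twist": [0, 0, 0.002], "gripper": 1},
    {"translation": [0.0715, 0, 0.0297], "twist": [0, 0, 0.002], "gripper": 1},
    {"translation": [0.0715, 0, 0.0297], "twist": [0, 0, 0.002], "gripper": 1}
  ]
}}

```text
t: 19.4
position: [0.599, -0.081, 0.1984]
ee_rot: [0.999, -0.045, -0.0, -0.0]
contact_force: [-0.3, -0.6, -0.9]
width: 0.0438
```

```bash
python3 - <<'E'
from h import *
import cv2,pickle
to([.5994,-.0806,.184],-.088)
d=viewer.get_image('wrist');pickle.dump(d,open('w11.pkl','wb'))
cv2.imwrite('pics/w11.png',d['img'][:,:,::-1])
E
```

```text
t 19.40 pos [ 0.599  -0.081   0.1984] F [-0.3  -0.57 -0.86] w 0.0438
 yaw now -0.0892 tilt 0.0006
 shift [ 0.0004 -0.0004  0.0144] twist [-0.      0.0006 -0.0012]
```

View pics/w11.png

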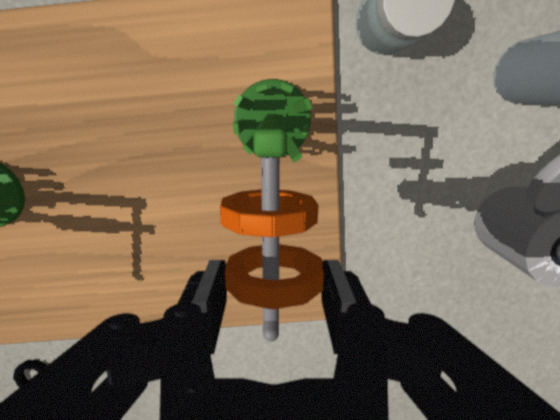

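The second ring is on the bar, with the tip showing in front at (270,335). Lowering and releasing.

>>> {"name": "servo_tool", "arguments": {
  "steps": [
    {"translation": [0, -0.001, 0.005], "twist": [0, 0, 0], "gripper": 1},
    {"translation": [0, -0.001, 0.01], "twist": [0, 0, 0], "gripper": 1},
    {"translation": [0, -0.001, 0.0145], "twist": [0, 0, 0], "gripper": 1},
    {"translation": [0, -0.001, 0.0145], "twist": [0, 0, 0], "gripper": 1},
    {"translation": [0, -0.001, 0.0145], "twist": [0, 0, 0], "gripper": 1},
    {"translation": [0, -0.001, 0.0145], "twist": [0, 0, 0], "gripper": -0.3},
    {"translation": [0, -0.001, 0.0145], "twist": [0, 0, 0], "gripper": -1},
    {"translation": [0, -0.001, 0.0145], "twist": [0, 0, 0], "gripper": -1},
    {"translation": [0, -0.001, 0.0145], "twist": [0, 0, 0], "gripper": -1},
    {"translation": [0, -0.001, 0.0145], "twist": [0, 0, 0], "gripper": -1}
  ]
}}

```text
t: 20.7
position: [0.5995, -0.08, 0.1839]
ee_rot: [0.999, -0.045, -0.0, -0.0]
contact_force: [-0.0, -0.6, -1.0]
width: 0.0853
```

```bash
python3 - <<'E'
from h import *
import cv2,pickle
to([.5836,.2262,.26],-.203)
d=viewer.get_image('wrist');pickle.dump(d,open('w12.pkl','wb'))
cv2.imwrite('pics/w12.png',d['img'][:,:,::-1])
E
```

```text
t 20.70 pos [ 0.5995 -0.08    0.1839] F [-0.02 -0.59 -1.01] w 0.0853
 yaw now -0.0892 tilt 0.0001
 shift [-0.0431 -0.3036 -0.076 ] twist [-0.      0.      0.1138]
```

View pics/w12.png

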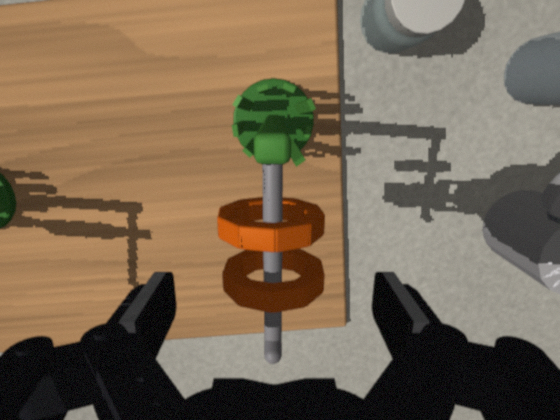

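Both rings hang on the spare hook. Now the wand.

>>> {"name": "servo_tool", "arguments": {
  "steps": [
    {"translation": [0, 0, -0.03], "twist": [0, 0, 0], "gripper": -1},
    {"translation": [0, 0, -0.06], "twist": [0, 0, 0], "gripper": -1},
    {"translation": [0, 0, -0.076], "twist": [0, 0, 0], "gripper": -1},
    {"translation": [-0.008, -0.05, -0.076], "twist": [0, 0, 0.03], "gripper": -1},
    {"translation": [-0.016, -0.11, -0.076], "twist": [0, 0, 0.06], "gripper": -1},
    {"translation": [-0.025, -0.17, -0.076], "twist": [0, 0, 0.09], "gripper": -1},
    {"translation": [-0.033, -0.23, -0.076], "twist": [0, 0, 0.114], "gripper": -1},
    {"translation": [-0.04, -0.28, -0.076], "twist": [0, 0, 0.114], "gripper": -1},
    {"translation": [-0.043, -0.3036, -0.076], "twist": [0, 0, 0.114], "gripper": -1},
    {"translation": [-0.043, -0.3036, -0.076], "twist": [0, 0, 0.114], "gripper": -1}
  ]
}}

```text
t: 22.0
position: [0.5833, 0.2273, 0.2597]
ee_rot: [0.995, -0.1, -0.0, 0.0]
contact_force: [-0.3, -0.3, -0.0]
width: 0.0856
```

```bash
python3 - <<'E'
from h import *
import cv2,pickle
viewer.get_image('top');
d=viewer.get_image('wrist');pickle.dump(d,open('w13.pkl','wb'))
to([.5836,.2262,.184],-.203)
cv2.imwrite('pics/w13.png',cv2.resize(d['img'][140:300,220:330,::-1],None,fx=4,fy=3.6,interpolation=cv2.INTER_CUBIC))
E
```

```text
t 22.10 pos [0.5845 0.2229 0.2599] F [-0.27 -0.32 -0.51] w 0.0854
 yaw now -0.2069 tilt 0.0029
 shift [-0.0017 -0.0033  0.0759] twist [ 0.0027 -0.001  -0.0039]
```

View pics/w13.png

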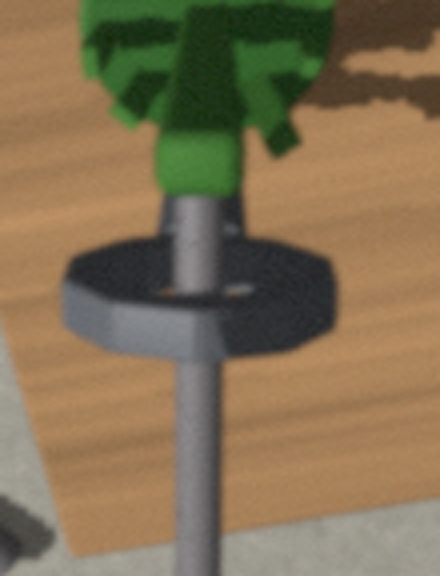

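```bash
python3 - <<'E'
from h import *
import pickle
np.set_printoptions(precision=4,suppress=True)
d=pickle.load(open('w13.pkl','rb'));c=cal(d)
P=lambda x,y,z: plane(c,((x+.5)/4-.5+220,(y+.5)/3.6-.5+140),z)
A=P(63,297,.205);B=P(337,297,.205);v=A-B;print((A+B)/2,np.linalg.norm(A-B),np.arctan2(-v[0],v[1]))
A=P(199,200,.217);B=P(198,560,.217);v=A-B;print(A,B,np.arctan2(v[1],v[0]))
to([.5836,.2262,.184],-.203)
E
```

```text
[0.5832 0.2259 0.205 ] 0.04666988638904987 -0.20651517297524408
[0.6049 0.2214 0.217 ] [0.535  0.2364 0.217 ] -0.21143953605253968
t 22.10 pos [0.5845 0.2229 0.2599] F [-0.27 -0.32 -0.51] w 0.0854
 yaw now -0.2069 tilt 0.0029
 shift [-0.0017 -0.0033  0.0759] twist [ 0.0027 -0.001  -0.0039]
```

>>> {"name": "servo_tool", "arguments": {
  "steps": [
    {"translation": [0, 0, 0.02], "twist": [0, 0, 0.004], "gripper": -1},
    {"translation": [0, 0, 0.045], "twist": [0, 0, 0.004], "gripper": -1},
    {"translation": [0, 0, 0.065], "twist": [0, 0, 0.004], "gripper": -1},
    {"translation": [0, 0, 0.0755], "twist": [0, 0, 0.004], "gripper": -1},
    {"translation": [0, 0, 0.0755], "twist": [0, 0, 0.004], "gripper": -1},
    {"translation": [0, 0, 0.0755], "twist": [0, 0, 0.004], "gripper": -1},
    {"translation": [0, 0, 0.0755], "twist": [0, 0, 0.004], "gripper": -1},
    {"translation": [0, 0, 0.0755], "twist": [0, 0, 0.004], "gripper": -0.6},
    {"translation": [0, 0, 0.0755], "twist": [0, 0, 0.004], "gripper": -0.3},
    {"translation": [0, 0, 0.0755], "twist": [0, 0, 0.004], "gripper": -0.3}
  ]
}}

```text
t: 23.35
position: [0.5837, 0.2263, 0.1846]
ee_rot: [0.995, -0.103, 0.0, -0.0]
contact_force: [-0.3, 1.1, 0.4]
width: 0.0556
```

```bash
python3 - <<'E'
from h import *
import cv2
d=viewer.get_image('wrist')
to([.5834,.2260,.184],-.207)
cv2.imwrite('pics/w14.png',d['img'][:,:,::-1])
E
```

```text
t 23.40 pos [0.5837 0.2263 0.1845] F [-0.78 -0.35 -0.8 ] w 0.0557
 yaw now -0.2070 tilt 0.0001
 shift [-0.0002  0.0003  0.0005] twist [-0. -0. -0.]
```

View pics/w14.png

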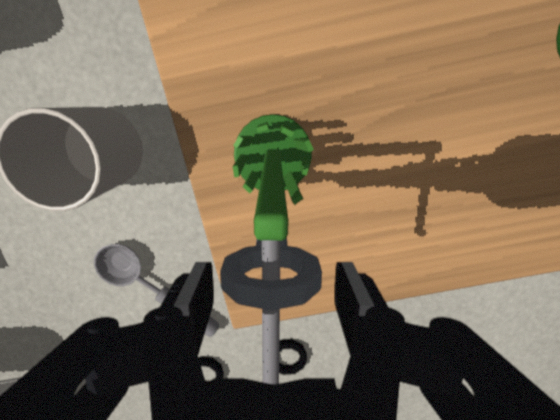

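The wand's loop (271) sits between the fingers (274). I'll shift 1 mm, grip it and lift.

>>> {"name": "servo_tool", "arguments": {
  "steps": [
    {"translation": [0, -0.001, 0], "twist": [0, 0, 0], "gripper": -0.3},
    {"translation": [0, -0.001, 0], "twist": [0, 0, 0], "gripper": 0},
    {"translation": [0, -0.001, 0], "twist": [0, 0, 0], "gripper": 1},
    {"translation": [0, -0.001, 0], "twist": [0, 0, 0], "gripper": 1},
    {"translation": [0, -0.001, 0], "twist": [0, 0, 0], "gripper": 1},
    {"translation": [0, -0.001, 0], "twist": [0, 0, 0], "gripper": 1},
    {"translation": [0, -0.001, -0.005], "twist": [0, 0, 0], "gripper": 1},
    {"translation": [0, -0.001, -0.01], "twist": [0, 0, 0], "gripper": 1},
    {"translation": [0, -0.001, -0.0145], "twist": [0, 0, 0], "gripper": 1},
    {"translation": [0, -0.001, -0.0145], "twist": [0, 0, 0], "gripper": 1}
  ],
  "grip_force": 60
}}

```text
t: 24.65
position: [0.5842, 0.2272, 0.1996]
ee_rot: [0.995, -0.104, 0.0, -0.0]
contact_force: [-0.3, -0.4, -0.1]
width: 0.0428
```

```bash
python3 - <<'E'
from h import *
import cv2
d=viewer.get_image('wrist')
u=np.array([np.cos(-.205),np.sin(-.205)])
p=np.array([.5834,.226])-u*.095
to([*p,.199],-.205)
cv2.imwrite('pics/w15.png',d['img'][:,:,::-1])
E
```

```text
t 24.70 pos [0.584  0.2272 0.1992] F [ 0.44  0.32 -0.17] w 0.0429
 yaw now -0.2072 tilt 0.0004
 shift [-0.0953  0.0015  0.0002] twist [-0.0002 -0.0004 -0.0022]
```

View pics/w15.png

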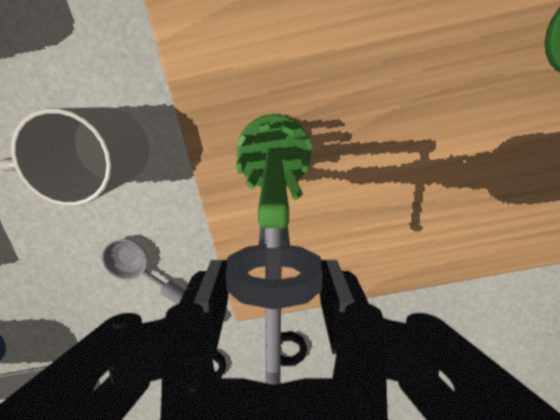

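Wand gripped and lifted, bar centred. Sliding it out along the bar.

>>> {"name": "servo_tool", "arguments": {
  "steps": [
    {"translation": [-0.008, 0, 0], "twist": [0, 0, 0], "gripper": 1},
    {"translation": [-0.02, 0, 0], "twist": [0, 0, 0], "gripper": 1},
    {"translation": [-0.032, 0, 0], "twist": [0, 0, 0], "gripper": 1},
    {"translation": [-0.044, 0, 0], "twist": [0, 0, 0], "gripper": 1},
    {"translation": [-0.056, 0, 0], "twist": [0, 0, 0], "gripper": 1},
    {"translation": [-0.068, 0, 0], "twist": [0, 0, 0], "gripper": 1},
    {"translation": [-0.08, 0, 0], "twist": [0, 0, 0], "gripper": 1},
    {"translation": [-0.09, 0, 0], "twist": [0, 0, 0], "gripper": 1},
    {"translation": [-0.098, 0, 0], "twist": [0, 0, 0], "gripper": 1},
    {"translation": [-0.1, 0, 0], "twist": [0, 0, 0], "gripper": 1}
  ]
}}

```text
t: 25.95
position: [0.4855, 0.248, 0.1991]
ee_rot: [0.995, -0.103, -0.0, -0.0]
contact_force: [0.1, 0.7, 0.5]
width: 0.0428
```

```bash
python3 - <<'E'
from h import *
to([.49,.0,.26],-.2)
to([.47,-.2,.26],-.2)
to([.45,-.33,.26],-.2)
E
```

```text
t 25.95 pos [0.4855 0.248  0.1991] F [0.11 0.72 0.5 ] w 0.0428
 yaw now -0.2066 tilt 0.0002
 shift [ 0.0552  0.2418 -0.0609] twist [-0.0002  0.     -0.0066]
t 25.95 pos [0.4855 0.248  0.1991] F [0.11 0.72 0.5 ] w 0.0428
 yaw now -0.2066 tilt 0.0002
 shift [ 0.0767  0.4417 -0.061 ] twist [-0.0002  0.     -0.0066]
t 25.95 pos [0.4855 0.248  0.1991] F [0.11 0.72 0.5 ] w 0.0428
 yaw now -0.2066 tilt 0.0002
 shift [ 0.0838  0.573  -0.061 ] twist [-0.0002  0.     -0.0066]
```

>>> {"name": "servo_tool", "arguments": {
  "steps": [
    {"translation": [0.003, 0.01, -0.02], "twist": [0, 0, 0], "gripper": 1},
    {"translation": [0.01, 0.05, -0.05], "twist": [0, 0, 0], "gripper": 1},
    {"translation": [0.022, 0.1, -0.061], "twist": [0, 0, -0.03], "gripper": 1},
    {"translation": [0.034, 0.15, -0.061], "twist": [0, 0, -0.06], "gripper": 1},
    {"translation": [0.045, 0.2, -0.061], "twist": [0, 0, -0.09], "gripper": 1},
    {"translation": [0.054, 0.25, -0.061], "twist": [0, 0, -0.12], "gripper": 1},
    {"translation": [0.061, 0.3, -0.061], "twist": [0, 0, -0.15], "gripper": 1},
    {"translation": [0.067, 0.35, -0.061], "twist": [0, 0, -0.18], "gripper": 1},
    {"translation": [0.073, 0.4, -0.061], "twist": [0, 0, -0.206], "gripper": 1},
    {"translation": [0.077, 0.44, -0.061], "twist": [0, 0, -0.206], "gripper": 1}
  ]
}}

```text
t: 27.2
position: [0.4705, -0.2015, 0.2601]
ee_rot: [1.0, -0.002, 0.0, 0.0]
contact_force: [1.1, 0.7, -0.9]
width: 0.043
```

```bash
python3 - <<'E'
from h import *
to([.45,-.33,.26],0)
E
```

```text
t 27.20 pos [ 0.4705 -0.2015  0.2601] F [ 1.07  0.73 -0.92] w 0.0430
 yaw now -0.0035 tilt 0.0011
 shift [-0.02    0.1285  0.0002] twist [ 0.001  -0.0006 -0.0035]
```

>>> {"name": "servo_tool", "arguments": {
  "steps": [
    {"translation": [-0.007, 0.045, 0], "twist": [0, 0, 0], "gripper": 1},
    {"translation": [-0.014, 0.09, 0], "twist": [0, 0, 0], "gripper": 1},
    {"translation": [-0.02, 0.12, 0], "twist": [0, 0, 0], "gripper": 1},
    {"translation": [-0.02, 0.13, 0], "twist": [0, 0, 0], "gripper": 1},
    {"translation": [-0.02, 0.13, 0], "twist": [0, 0, 0], "gripper": 1},
    {"translation": [-0.02, 0.13, 0], "twist": [0, 0, 0], "gripper": 1},
    {"translation": [-0.02, 0.13, 0], "twist": [0, 0, 0], "gripper": 1},
    {"translation": [-0.02, 0.13, 0], "twist": [0, 0, 0], "gripper": 1},
    {"translation": [-0.02, 0.13, 0], "twist": [0, 0, 0], "gripper": 1},
    {"translation": [-0.02, 0.13, 0], "twist": [0, 0, 0], "gripper": 1}
  ]
}}

```text
t: 28.45
position: [0.4507, -0.3286, 0.26]
ee_rot: [1.0, -0.001, 0.0, -0.0]
contact_force: [0.6, -0.4, -0.2]
width: 0.0425
```

```bash
python3 - <<'E'
from h import *
import cv2,pickle
to([.528,-.339,.26],0)
d={n:viewer.get_image(n) for n in ('wrist','top','scene')};pickle.dump(d,open('w16.pkl','wb'))
for n in d: cv2.imwrite(f'pics/{n}16.png',d[n]['img'][:,:,::-1])
E
```

```text
t 28.45 pos [ 0.4507 -0.3286  0.26  ] F [ 0.56 -0.36 -0.17] w 0.0425
 yaw now -0.0011 tilt 0.0001
 shift [0.0773 0.0103 0.    ] twist [-0.     -0.0001 -0.0011]
```

View pics/wrist16.png

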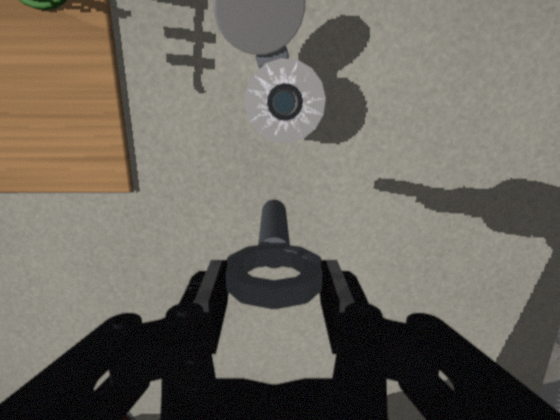

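View pics/scene16.png

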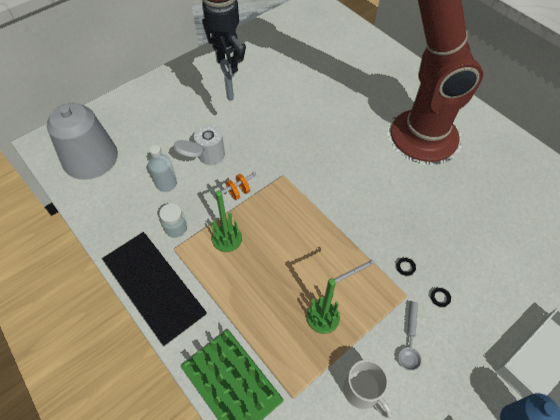

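Wrist view: the well mouth is at about (285,101) and the stem end at about (274,203) below the loop (274,275). Scene view: both rings on the spare hook, the crowded hook empty.

```bash
python3 - <<'E'
from h import *
import pickle,cv2
np.set_printoptions(precision=4,suppress=True)
D=pickle.load(open('w16.pkl','rb'));d=D['wrist'];c=cal(d);im=d['img']
g=cv2.cvtColor(im,cv2.COLOR_RGB2GRAY)
m=(g<90).astype(np.uint8);sub=np.zeros_like(m);sub[75:128,258:312]=m[75:128,258:312]
n,l,st,ce=cv2.connectedComponentsWithStats(sub)
for i in range(1,n):
    if st[i,4]>50:
        ct=cv2.findContours((l==i).astype(np.uint8),0,1)[0][0];e=cv2.fitEllipse(ct);print(st[i],e,plane(c,e[0],.085))
for n in('top',):
    dd=D[n];print(cal(dd)[3])
print('TCP proj',proj(c,[.4507,-.3286,.26]),'loop',proj(c,[.4507,-.3286,.2805]),'tip exp',proj(c,[.4507,-.3286,.1775]),proj(c,[.4597,-.3286,.1775]))
v=im[60:310,200:350,::-1];cv2.imwrite('pics/w16c.png',cv2.resize(v,None,fx=3.2,fy=2.4,interpolation=cv2.INTER_CUBIC))
E
```

```text
[267  84  36  36 984] ((284.59136962890625, 101.45255279541016), (34.01338195800781, 35.656341552734375), 8.94056224822998) [ 0.5278 -0.3404  0.085 ]
[0.3615 0.0025 1.5883]
TCP proj [271.645  254.4502] loop [271.4587 273.1075] tip exp [272.1089 208.0083] [272.0687 196.5451]
```

View pics/w16c.png

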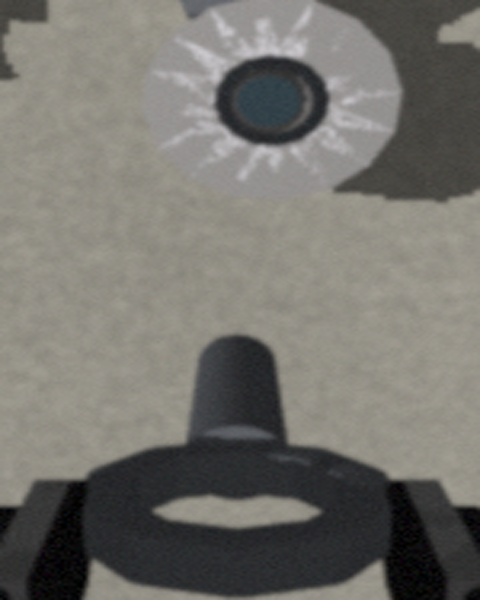

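>>> {"name": "servo_tool", "arguments": {
  "steps": [
    {"translation": [0.03, 0.004, 0], "twist": [0, 0, 0], "gripper": 1},
    {"translation": [0.06, 0.008, 0], "twist": [0, 0, 0], "gripper": 1},
    {"translation": [0.077, 0.0107, 0], "twist": [0, 0, 0], "gripper": 1},
    {"translation": [0.077, 0.0107, 0.02], "twist": [0, 0, 0], "gripper": 1},
    {"translation": [0.077, 0.0107, 0.045], "twist": [0, 0, 0], "gripper": 1},
    {"translation": [0.077, 0.0107, 0.065], "twist": [0, 0, 0], "gripper": 1},
    {"translation": [0.077, 0.0107, 0.074], "twist": [0, 0, 0], "gripper": 1},
    {"translation": [0.077, 0.0107, 0.074], "twist": [0, 0, 0], "gripper": 1},
    {"translation": [0.077, 0.0107, 0.074], "twist": [0, 0, 0], "gripper": 1},
    {"translation": [0.077, 0.0107, 0.074], "twist": [0, 0, 0], "gripper": 1}
  ]
}}

```text
t: 29.85
position: [0.5282, -0.3398, 0.187]
ee_rot: [1.0, -0.001, 0.001, 0.0]
contact_force: [0.2, -0.6, 0.4]
width: 0.0427
```

```bash
python3 - <<'E'
from h import *
import cv2,pickle
to([.528,-.3393,.186],0)
d={n:viewer.get_image(n) for n in ('wrist','top','scene')};pickle.dump(d,open('w17.pkl','wb'))
a=cv2.resize(d['wrist']['img'][150:330,200:350],None,fx=3,fy=3,interpolation=cv2.INTER_CUBIC)
b=cv2.resize(d['scene']['img'][60:168,170:240],None,fx=5,fy=5,interpolation=cv2.INTER_CUBIC)
cv2.imwrite('pics/w17.png',np.hstack([a[:540],b[:540]])[:,:,::-1])
t=d['top']['img'];cv2.imwrite('pics/t17.png',cv2.resize(t[150:260,350:470],None,fx=5,fy=5,interpolation=cv2.INTER_CUBIC)[:,:,::-1])
E
```

```text
t 29.85 pos [ 0.5282 -0.3398  0.187 ] F [ 0.24 -0.56  0.37] w 0.0427
 yaw now -0.0012 tilt 0.0020
 shift [-0.0002 -0.0005  0.001 ] twist [ 0.0009 -0.0017 -0.0012]
```

View pics/w17.png

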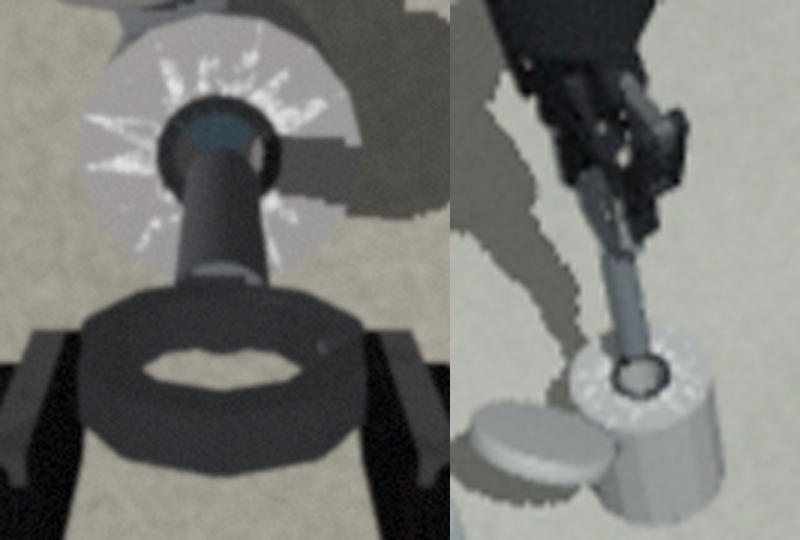

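View pics/t17.png

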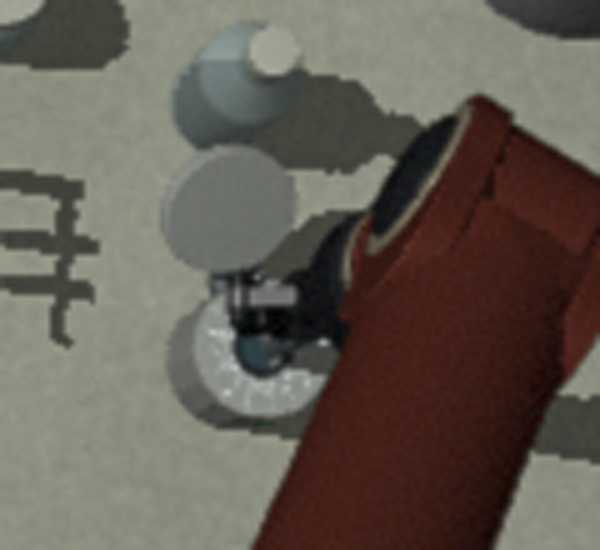

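```bash
python3 - <<'E'
from h import *
import pickle,cv2
np.set_printoptions(precision=4,suppress=True)
D=pickle.load(open('w17.pkl','rb'));d=D['wrist'];c=cal(d);im=d['img']
g=cv2.cvtColor(im,cv2.COLOR_RGB2GRAY)
zt=.187
T=[.5282,-.3398,zt-.0825]
print('tip c',proj(c,T),'far edge',proj(c,np.add(T,[.009,0,0])))
# observed well outer ring: crop x157..282,y96..~205 ; tip arc top crop (222,150)
for y in (96,): print('well far edge obs row',150+y/3)
w=np.array([.528,-.3393,.085])
print('well c',proj(c,w),'outer? far(12mm)',proj(c,w+[.012,0,0]),'far 14', proj(c,w+[.015,0,0]))
print('tip obs', (222+.5)/3+200,150+150/3)
o=plane(c,(219.5/3+199.7,150+96/3),.085);print('well outer far pt',o)
print(plane(c,(157/3+199.7,150+150/3),.085),plane(c,(282/3+199.7,150+150/3),.085))
print('tip far pt',plane(c,(274,150+149/3),T[2]))
# prior ring size
D=pickle.load(open('w16.pkl','rb'));c=cal(D['wrist'])
print(plane(c,(284.6,84),.085),plane(c,(284.6,120),.085),plane(c,(267,101.5),.085),plane(c,(303,101.5),.085))
E
```

```text
tip c [271.9994 208.1465] far edge [271.9565 196.6797]
well far edge obs row 182.0
well c [271.4398 201.3037] outer? far(12mm) [271.379  186.9206] far 14 [271.3635 183.2651]
tip obs 274.1666666666667 200.0
well outer far pt [ 0.544  -0.3405  0.085 ]
[ 0.5291 -0.3236  0.085 ] [ 0.5291 -0.3574  0.085 ]
tip far pt [ 0.5349 -0.3413  0.1045]
[ 0.5434 -0.3403  0.085 ] [ 0.5108 -0.3406  0.085 ] [ 0.5278 -0.3237  0.085 ] [ 0.5278 -0.3579  0.085 ]
```

```bash
python3 - <<'E'
from h import *
np.set_printoptions(precision=4,suppress=True)
w=np.array([.528,-.3393,.085]);
s=env.read_state();print(s['position']);T=s['position']-[0,0,.0825]
print('well',proj('scene',w),'tip',proj('scene',T),'x+9',proj('scene',T+[.009,0,0]),'y+9',proj('scene',T+[0,.009,0]),'z+10',proj('scene',T+[0,0,.01]))
E
python3 - <<'E'
import pickle,cv2
D=pickle.load(open('w17.pkl','rb'))
cv2.imwrite('pics/s17.png',cv2.resize(D['scene']['img'][95:155,185:235],None,fx=10,fy=10,interpolation=cv2.INTER_CUBIC)[:,:,::-1])
E
```

```text
[ 0.5279 -0.3395  0.1865]
well [208.1229 133.9084] tip [207.23   129.1255] x+9 [204.4539 130.7539] y+9 [209.1859 131.1085] z+10 [206.7663 126.5956]
```

View pics/s17.png

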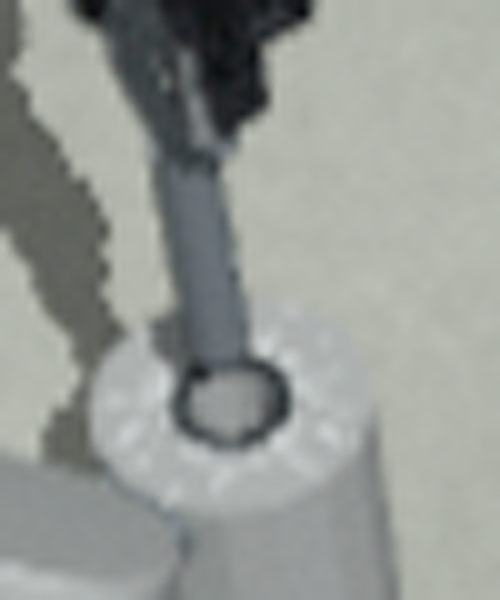

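Stem and well line up within about 1 mm in both views. Lowering into the well above the pad's range.

>>> {"name": "servo_tool", "arguments": {
  "steps": [
    {"translation": [0.0003, -0.0003, 0.004], "twist": [0, 0, 0], "gripper": 1},
    {"translation": [0.0003, -0.0003, 0.008], "twist": [0, 0, 0], "gripper": 1},
    {"translation": [0.0003, -0.0003, 0.012], "twist": [0, 0, 0], "gripper": 1},
    {"translation": [0.0003, -0.0003, 0.016], "twist": [0, 0, 0], "gripper": 1},
    {"translation": [0.0003, -0.0003, 0.02], "twist": [0, 0, 0], "gripper": 1},
    {"translation": [0.0003, -0.0003, 0.023], "twist": [0, 0, 0], "gripper": 1},
    {"translation": [0.0003, -0.0003, 0.026], "twist": [0, 0, 0], "gripper": 1},
    {"translation": [0.0003, -0.0003, 0.029], "twist": [0, 0, 0], "gripper": 1},
    {"translation": [0.0003, -0.0003, 0.032], "twist": [0, 0, 0], "gripper": 1},
    {"translation": [0.0003, -0.0003, 0.032], "twist": [0, 0, 0], "gripper": 1}
  ]
}}

```text
t: 31.25
position: [0.5278, -0.339, 0.1537]
ee_rot: [1.0, -0.001, -0.0, -0.0]
contact_force: [-0.9, 0.1, 0.1]
width: 0.043
```

```bash
python3 - <<'E'
from h import *
import cv2,pickle
to([.528,-.3393,.145],0)
d={n:viewer.get_image(n) for n in ('wrist','scene')}
a=cv2.resize(d['wrist']['img'][150:330,200:350],None,fx=3,fy=3,interpolation=cv2.INTER_CUBIC)
b=cv2.resize(d['scene']['img'][60:168,170:240],None,fx=5,fy=5,interpolation=cv2.INTER_CUBIC)
cv2.imwrite('pics/w18.png',np.hstack([a[:540],b[:540]])[:,:,::-1])
to([.528,-.3393,.145],0)
E
```

```text
t 31.25 pos [ 0.5278 -0.339   0.1537] F [-0.91  0.06  0.06] w 0.0430
 yaw now -0.0012 tilt 0.0006
 shift [0.0002 0.0003 0.0087] twist [-0.0004  0.0005 -0.0012]
t 31.35 pos [ 0.5281 -0.3391  0.154 ] F [ 0.93 -0.17 -0.32] w 0.0426
 yaw now -0.0012 tilt 0.0001
 shift [-0.0001  0.0002  0.009 ] twist [-0.0001 -0.0001 -0.0012]
```

View pics/w18.png

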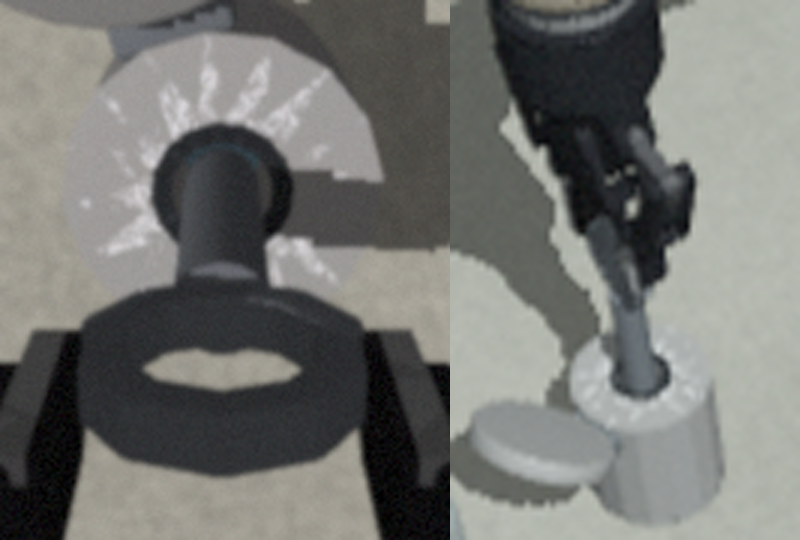

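The stem is inside the well, with no lateral force beyond the noise. Going down to just above the highest possible pad.

>>> {"name": "servo_tool", "arguments": {
  "steps": [
    {"translation": [0, 0, 0.003], "twist": [0, 0, 0], "gripper": 1},
    {"translation": [0, 0, 0.006], "twist": [0, 0, 0], "gripper": 1},
    {"translation": [0, 0, 0.009], "twist": [0, 0, 0], "gripper": 1},
    {"translation": [0, 0, 0.0115], "twist": [0, 0, 0], "gripper": 1},
    {"translation": [0, 0, 0.0135], "twist": [0, 0, 0], "gripper": 1},
    {"translation": [0, 0, 0.0155], "twist": [0, 0, 0], "gripper": 1},
    {"translation": [0, 0, 0.017], "twist": [0, 0, 0], "gripper": 1},
    {"translation": [0, 0, 0.018], "twist": [0, 0, 0], "gripper": 1},
    {"translation": [0, 0, 0.018], "twist": [0, 0, 0], "gripper": 1},
    {"translation": [0, 0, 0.018], "twist": [0, 0, 0], "gripper": 1}
  ]
}}

```text
t: 32.6
position: [0.5281, -0.3392, 0.136]
ee_rot: [1.0, -0.001, 0.0, 0.0]
contact_force: [-0.1, -0.8, 0.0]
width: 0.0428
```

>>> {"name": "servo_tool", "arguments": {
  "steps": [
    {"translation": [0, 0, 0.001], "twist": [0, 0, 0], "gripper": 1},
    {"translation": [0, 0, 0.0015], "twist": [0, 0, 0], "gripper": 1},
    {"translation": [0, 0, 0.002], "twist": [0, 0, 0], "gripper": 1},
    {"translation": [0, 0, 0.0025], "twist": [0, 0, 0], "gripper": 1},
    {"translation": [0, 0, 0.003], "twist": [0, 0, 0], "gripper": 1},
    {"translation": [0, 0, 0.0035], "twist": [0, 0, 0], "gripper": 1},
    {"translation": [0, 0, 0.004], "twist": [0, 0, 0], "gripper": 1},
    {"translation": [0, 0, 0.004], "twist": [0, 0, 0], "gripper": 1},
    {"translation": [0, 0, 0.004], "twist": [0, 0, 0], "gripper": 1},
    {"translation": [0, 0, 0.004], "twist": [0, 0, 0], "gripper": 1}
  ]
}}

```text
t: 33.85
position: [0.528, -0.3391, 0.132]
ee_rot: [1.0, -0.001, 0.0, -0.0]
contact_force: [0.0, 0.3, -0.6]
width: 0.0424
```

>>> {"name": "servo_tool", "arguments": {
  "steps": [
    {"translation": [0, 0, 0.0005], "twist": [0, 0, 0], "gripper": 1},
    {"translation": [0, 0, 0.001], "twist": [0, 0, 0], "gripper": 1},
    {"translation": [0, 0, 0.0015], "twist": [0, 0, 0], "gripper": 1},
    {"translation": [0, 0, 0.002], "twist": [0, 0, 0], "gripper": 1},
    {"translation": [0, 0, 0.0025], "twist": [0, 0, 0], "gripper": 1},
    {"translation": [0, 0, 0.003], "twist": [0, 0, 0], "gripper": 1},
    {"translation": [0, 0, 0.0035], "twist": [0, 0, 0], "gripper": 1},
    {"translation": [0, 0, 0.004], "twist": [0, 0, 0], "gripper": 1},
    {"translation": [0, 0, 0.004], "twist": [0, 0, 0], "gripper": 1},
    {"translation": [0, 0, 0.004], "twist": [0, 0, 0], "gripper": 1}
  ]
}}

```text
t: 35.1
position: [0.5288, -0.3393, 0.129]
ee_rot: [1.0, -0.001, 0.001, 0.0]
contact_force: [-0.1, 0.5, 7.0]
width: 0.0426
```

Contact: 7 N. Pressing on slowly towards 12 N.

>>> {"name": "servo_tool", "arguments": {
  "steps": [
    {"translation": [0, 0, 0.0005], "twist": [0, 0, 0], "gripper": 1},
    {"translation": [0, 0, 0.001], "twist": [0, 0, 0], "gripper": 1},
    {"translation": [0, 0, 0.0015], "twist": [0, 0, 0], "gripper": 1},
    {"translation": [0, 0, 0.002], "twist": [0, 0, 0], "gripper": 1},
    {"translation": [0, 0, 0.0025], "twist": [0, 0, 0], "gripper": 1},
    {"translation": [0, 0, 0.003], "twist": [0, 0, 0], "gripper": 1},
    {"translation": [0, 0, 0.003], "twist": [0, 0, 0], "gripper": 1},
    {"translation": [0, 0, 0.003], "twist": [0, 0, 0], "gripper": 1},
    {"translation": [0, 0, 0.003], "twist": [0, 0, 0], "gripper": 1},
    {"translation": [0, 0, 0.003], "twist": [0, 0, 0], "gripper": 1}
  ]
}}

```text
t: 36.35
position: [0.5297, -0.3393, 0.127]
ee_rot: [1.0, -0.0, 0.002, 0.001]
contact_force: [0.4, 1.9, 9.8]
width: 0.0427
```

>>> {"name": "servo_tool", "arguments": {
  "steps": [
    {"translation": [0, 0, 0.0005], "twist": [0, 0, 0], "gripper": 1},
    {"translation": [0, 0, 0.001], "twist": [0, 0, 0], "gripper": 1},
    {"translation": [0, 0, 0.0015], "twist": [0, 0, 0], "gripper": 1},
    {"translation": [0, 0, 0.002], "twist": [0, 0, 0], "gripper": 1},
    {"translation": [0, 0, 0.002], "twist": [0, 0, 0], "gripper": 1},
    {"translation": [0, 0, 0.002], "twist": [0, 0, 0], "gripper": 1},
    {"translation": [0, 0, 0.002], "twist": [0, 0, 0], "gripper": 1},
    {"translation": [0, 0, 0.002], "twist": [0, 0, 0], "gripper": 1},
    {"translation": [0, 0, 0.002], "twist": [0, 0, 0], "gripper": 1},
    {"translation": [0, 0, 0.002], "twist": [0, 0, 0], "gripper": 1}
  ]
}}

```text
t: 37.6
position: [0.5302, -0.3394, 0.1257]
ee_rot: [1.0, -0.0, 0.003, 0.001]
contact_force: [0.2, 2.0, 11.8]
width: 0.0426
```

11.8 N. Holding for more than one second.

>>> {"name": "servo_tool", "arguments": {
  "steps": [
    {"translation": [0, 0, 0], "twist": [0, 0, 0], "gripper": 1},
    {"translation": [0, 0, 0], "twist": [0, 0, 0], "gripper": 1},
    {"translation": [0, 0, 0], "twist": [0, 0, 0], "gripper": 1},
    {"translation": [0, 0, 0], "twist": [0, 0, 0], "gripper": 1},
    {"translation": [0, 0, 0], "twist": [0, 0, 0], "gripper": 1},
    {"translation": [0, 0, 0], "twist": [0, 0, 0], "gripper": 1},
    {"translation": [0, 0, 0], "twist": [0, 0, 0], "gripper": 1},
    {"translation": [0, 0, 0], "twist": [0, 0, 0], "gripper": 1},
    {"translation": [0, 0, 0], "twist": [0, 0, 0], "gripper": 1},
    {"translation": [0, 0, 0], "twist": [0, 0, 0], "gripper": 1}
  ]
}}

```text
t: 38.85
position: [0.5303, -0.3394, 0.1257]
ee_rot: [1.0, -0.0, 0.003, 0.001]
contact_force: [0.1, 1.6, 11.8]
width: 0.0427
```

```bash
python3 - <<'E'
from h import *
for i in range(4):
    to([.528,-.3393,.1315],0); viewer.get_image('wrist')
print(env.read_state()['torque'])
E
```

```text
t 38.85 pos [ 0.5303 -0.3394  0.1257] F [ 0.08  1.62 11.75] w 0.0427
 yaw now -0.0008 tilt 0.0056
 shift [-0.0022 -0.0001 -0.0058] twist [ 0.0016 -0.0054 -0.0008]
t 38.90 pos [ 0.5302 -0.3394  0.1257] F [-0.12  1.43 12.03] w 0.0430
 yaw now -0.0009 tilt 0.0056
 shift [-0.0022 -0.0001 -0.0058] twist [ 0.0016 -0.0053 -0.0009]
t 38.95 pos [ 0.5302 -0.3394  0.1257] F [-0.08  1.68 12.1 ] w 0.0428
 yaw now -0.0008 tilt 0.0055
 shift [-0.0022 -0.0001 -0.0058] twist [ 0.0016 -0.0053 -0.0008]
t 39.00 pos [ 0.5302 -0.3394  0.1257] F [-0.85  1.57 11.62] w 0.0429
 yaw now -0.0008 tilt 0.0056
 shift [-0.0022 -0.0001 -0.0058] twist [ 0.0016 -0.0053 -0.0008]
[0.45364959 0.06981473 0.00853577]
```

Force stayed steady at 11.6–12.1 N. Unloading slowly before release.

>>> {"name": "servo_tool", "arguments": {
  "steps": [
    {"translation": [0, 0, -0.001], "twist": [0, 0, 0], "gripper": 1},
    {"translation": [0, 0, -0.002], "twist": [0, 0, 0], "gripper": 1},
    {"translation": [0, 0, -0.003], "twist": [0, 0, 0], "gripper": 1},
    {"translation": [0, 0, -0.004], "twist": [0, 0, 0], "gripper": 1},
    {"translation": [0, 0, -0.005], "twist": [0, 0, 0], "gripper": 1},
    {"translation": [0, 0, -0.006], "twist": [0, 0, 0], "gripper": 1},
    {"translation": [0, 0, -0.007], "twist": [0, 0, 0], "gripper": 1},
    {"translation": [0, 0, -0.0078], "twist": [0, 0, 0], "gripper": 1},
    {"translation": [0, 0, -0.0078], "twist": [0, 0, 0], "gripper": 1},
    {"translation": [0, 0, -0.0078], "twist": [0, 0, 0], "gripper": 1}
  ]
}}

```text
t: 40.3
position: [0.528, -0.3392, 0.1307]
ee_rot: [1.0, -0.001, -0.0, -0.0]
contact_force: [0.5, 0.8, 3.9]
width: 0.043
```

>>> {"name": "servo_tool", "arguments": {
  "steps": [
    {"translation": [0, 0, -0.0003], "twist": [0, 0, 0], "gripper": 1},
    {"translation": [0, 0, -0.0005], "twist": [0, 0, 0], "gripper": 1},
    {"translation": [0, 0, -0.0007], "twist": [0, 0, 0], "gripper": 1},
    {"translation": [0, 0, -0.0007], "twist": [0, 0, 0], "gripper": 1},
    {"translation": [0, 0, -0.0007], "twist": [0, 0, 0], "gripper": 1},
    {"translation": [0, 0, -0.0007], "twist": [0, 0, 0], "gripper": 1},
    {"translation": [0, 0, -0.0007], "twist": [0, 0, 0], "gripper": 1},
    {"translation": [0, 0, -0.0007], "twist": [0, 0, 0], "gripper": 1},
    {"translation": [0, 0, -0.0007], "twist": [0, 0, 0], "gripper": 1},
    {"translation": [0, 0, -0.0007], "twist": [0, 0, 0], "gripper": 1}
  ]
}}

```text
t: 41.55
position: [0.528, -0.3391, 0.1315]
ee_rot: [1.0, -0.001, 0.0, -0.0]
contact_force: [-0.0, -0.0, 2.5]
width: 0.0425
```

>>> {"name": "servo_tool", "arguments": {
  "steps": [
    {"translation": [0, 0, -0.0004], "twist": [0, 0, 0], "gripper": 1},
    {"translation": [0, 0, -0.0004], "twist": [0, 0, 0], "gripper": 1},
    {"translation": [0, 0, -0.0004], "twist": [0, 0, 0], "gripper": 0.1},
    {"translation": [0, 0, -0.0004], "twist": [0, 0, 0], "gripper": -0.2},
    {"translation": [0, 0, -0.0004], "twist": [0, 0, 0], "gripper": -0.6},
    {"translation": [0, 0, -0.0004], "twist": [0, 0, 0], "gripper": -1},
    {"translation": [0, 0, -0.0004], "twist": [0, 0, 0], "gripper": -1},
    {"translation": [0, 0, -0.0004], "twist": [0, 0, 0], "gripper": -1},
    {"translation": [0, 0, -0.0004], "twist": [0, 0, 0], "gripper": -1},
    {"translation": [0, 0, -0.0004], "twist": [0, 0, 0], "gripper": -1}
  ],
  "grip_force": 20
}}

```text
t: 42.8
position: [0.528, -0.3391, 0.1319]
ee_rot: [1.0, -0.001, -0.0, -0.0]
contact_force: [0.5, 0.5, -0.2]
width: 0.0856
```

```bash
python3 - <<'E'
from h import *
import cv2
to([.528,-.3393,.25],0)
cv2.imwrite('pics/w20.png',viewer.get_image('wrist')['img'][:,:,::-1])
E
```

```text
t 42.80 pos [ 0.528  -0.3391  0.1319] F [ 0.55  0.5  -0.16] w 0.0856
 yaw now -0.0012 tilt 0.0001
 shift [-0.      0.0002 -0.1181] twist [-0.0001  0.     -0.0012]
```

View pics/w20.png

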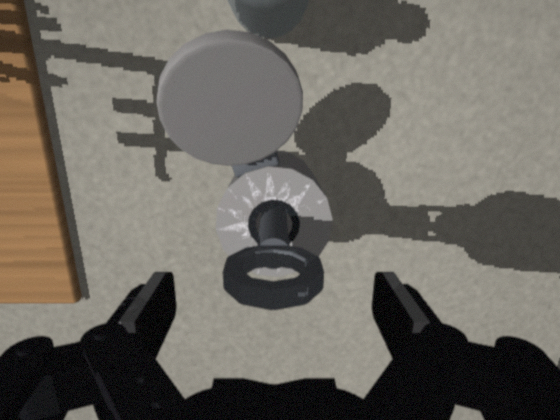

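The wand stands free in the well, fingers fully open on both sides. Retreating straight up.

>>> {"name": "servo_tool", "arguments": {
  "steps": [
    {"translation": [0, 0, -0.01], "twist": [0, 0, 0], "gripper": -1},
    {"translation": [0, 0, -0.03], "twist": [0, 0, 0], "gripper": -1},
    {"translation": [0, 0, -0.06], "twist": [0, 0, 0], "gripper": -1},
    {"translation": [0, 0, -0.09], "twist": [0, 0, 0], "gripper": -1},
    {"translation": [0, 0, -0.12], "twist": [0, 0, 0], "gripper": -1},
    {"translation": [0, 0, -0.14], "twist": [0, 0, 0], "gripper": -1},
    {"translation": [-0.03, 0.03, -0.15], "twist": [0, 0, 0], "gripper": -1},
    {"translation": [-0.06, 0.06, -0.15], "twist": [0, 0, 0], "gripper": -1},
    {"translation": [-0.08, 0.08, -0.15], "twist": [0, 0, 0], "gripper": -1},
    {"translation": [-0.08, 0.08, -0.15], "twist": [0, 0, 0], "gripper": -1}
  ]
}}

```text
t: 44.1
position: [0.4453, -0.4218, 0.2828]
ee_rot: [1.0, -0.004, -0.0, 0.001]
contact_force: [0.6, 0.8, -0.5]
width: 0.0849
```

```bash
python3 - <<'E'
from h import *
import cv2
d={n:viewer.get_image(n) for n in ('wrist','scene','top')}
for n in d: cv2.imwrite(f'pics/{n}21.png',d[n]['img'][:,:,::-1])
s=env.read_state();print(s['t'],s['position'],s['contact_force'],s['dq'].max())
E
```

```text
44.25 [ 0.44954656 -0.41740667  0.28212079] [0.80267457 0.08677486 0.62548217] 0.0029073467129133866
```

View pics/scene21.png

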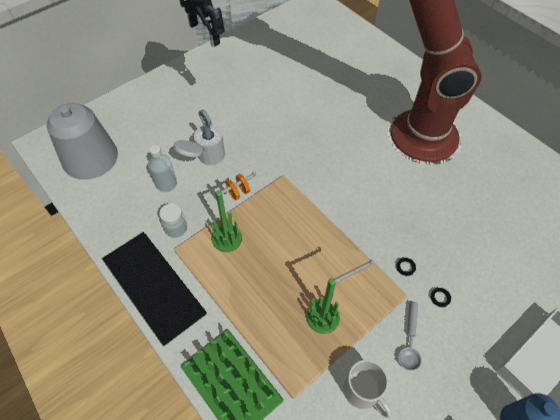

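View pics/top21.png

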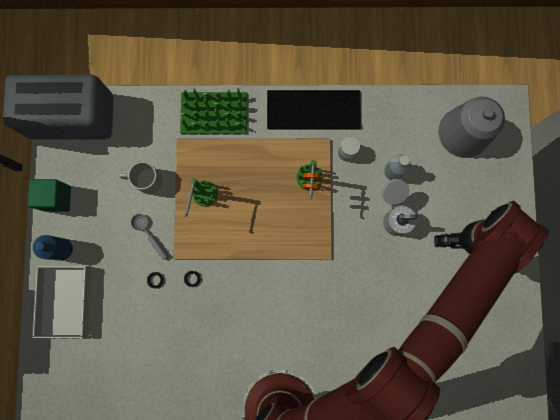

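View pics/wrist21.png

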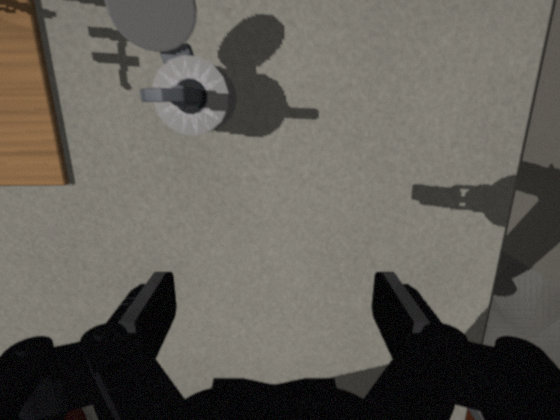

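```bash
python3 - <<'E'
from h import *
print(env.job_done())
E
```

```text
the job is handed in; nothing more can be done
None
```

I moved both orange rings one at a time to the spare hook, at about 26 and 54 mm along its bar, with the wand left hanging meanwhile. Then I took the wand off, lowered its stem into the cup's well and pressed it on the pad. I unloaded it, released it and backed the arm away. The job was handed in at about 44 s; no verdict is reported.

**Press:** the force read 11.6–12.1 N throughout a hold of more than one second. The highest reading was 12.1 N, taken at the end of moves and in the hold, so brief peaks between readings were not seen.

**Last checks:**
- In the final scene and top views, both rings hang on the spare hook and the crowded hook is empty.
- The wand stands in the cup, released, with the arm clear. I checked that it stands upright only by eye.
- The bottle, spoon, mug, jar and black look-alike rings appear where they were.

**Disagreement:** before insertion, the stem end appeared 2–3 mm off the position I expected in the wrist and scene views. I put this down to a rounded stem end or calibration error. The stem went in without noticeable side force; only about 2 N sideways appeared while pressing.

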